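# Load and clamp the grinding jars on a geared jar mill

### The job

Load the jar mill for its next run: swing up the toggle clamps you need, set every grinding jar that stands on the bench onto a station of its own, turning it gently to and fro as you lower it until its toothed foot drops into mesh with the fixed gear beside it and the jar sits fully home, and lock the clamps down by pushing the handles past dead centre; all three clamps must be locked at the end, also over a station left empty. The jars are brittle ceramic: never grip one with more than about 25 N or press it down with more than about 20 N, and leave the other things on the bench where they stand.

Things in the scene. Friction and masses are not known exactly. Their poses are not given: they have to be found in the camera images.
- mill: Bench jar mill, fixed, 200 deep x 322 wide. Origin: centre of its underside on the bench; x to its back, y left, z up. Front: flat deck, top 45 above the bench, with three stations; behind, from mill x = +2 mm, a housing 290 wide, 138 high, that carries a toggle clamp per station. Two fixed 12-tooth gears (69 across the tips, 14 high) stand on the deck midway between stations.
- station0 (a point): Left (+y) station, at mill (-55, +120, 48) mm, axes as the mill's: the seat face on which a jar's underside must rest. From it rises a fixed centre pin, 14 dia., 24 high, its top 6 mm tapered to 5 dia. The neighbouring fixed gear's axis is 60 mm away along -y and it points one tooth straight at this pin; the gear's top is 11 mm above the seat.
- station1 (a point): Middle station, at mill (-55, 0, 48) mm; as station0, but with a fixed gear on both sides (60 mm to +y and to -y), each pointing a tooth straight at the pin.
- station2 (a point): Right (-y) station, at mill (-55, -120, 48) mm; as station0, its gear 60 mm away along +y.
- jar0: Ceramic grinding jar (may be absent), 0.3 to 0.5 kg, 90 high. Origin: centre of its underside, z up. Foot: 12-tooth gear, 69 across the tips, 14 high; tooth GAPS at yaw 0, 30, 60.. deg from its x, so it drops into mesh (play 2.5 deg either way) when its yaw is the mill's + any multiple of 30 deg. Socket under it: 16 dia., 28 deep. Pot and lid 59 dia. to z = 59; round knob, 28 dia., z = 59 to 90.
- jar1: Another jar just like jar0 (may be absent): same sizes, origin and axes.
- jar2: Another jar just like jar0 (may be absent): same sizes, origin and axes.
- clamp0_grip (a point): On the axis of the 16 mm round black handle of the left (+y) clamp, over station0, 22 mm short of its free end. Path of this point, mill (x, z) in mm: locked, as it starts, (97, 178), handle about level and pointing back; dead centre (95, 187); (92, 203); (92, 213); (91, 228); (87, 243); fully raised (82, 247), handle about 55 deg up. It takes 3 to 9 N either way and stays where left.
- clamp0_arm (a joint): Angle (rad) of the arm of the clamp over station0, driven by its handle: 0 locked down (as it starts; up to 0.03 on a seated jar), arm level 160 mm above the bench and reaching forward over the pin, so no jar can go in; 1.8 fully raised, leaning back clear of the station. At its end a sprung rubber foot, which presses on the knob of a seated jar with about 8 N when locked.
- clamp1_grip (a point): On the axis of the 16 mm round black handle of the middle clamp, over station1, 22 mm short of its free end. Same path and heights as clamp0_grip.
- clamp1_arm (a joint): Angle (rad) of the arm of the clamp over station1, driven by its handle: 0 locked, 1.8 fully raised, as clamp0_arm.
- clamp2_grip (a point): On the axis of the 16 mm round black handle of the right (-y) clamp, over station2, 22 mm short of its free end. Same path and heights as clamp0_grip.
- clamp2_arm (a joint): Angle (rad) of the arm of the clamp over station2, driven by its handle: 0 locked, 1.8 fully raised, as clamp0_arm.
- vortex_mixer: Dome-shaped lab mixer, 100 dia., 67 high; not part of the job. Origin: centre of its underside.
- buffer_bottle: White bottle with a blue cap, 48 dia., 104 high, behind the jars; not part of the job. Origin: centre of its underside. A tall machine, over 0.8 m high, rises right behind the mill, the jars and this bottle; a monitor stands to the front right of the mill: keep the gripper and forearm clear of both.

How it is judged (in metres and radians):
On the way, in this order (a step that is already met when the one before it is completed fails the run):
1. every jar sits fully home on a station, its teeth in mesh (((horizontal distance between jar0 and station0 below 0.004 m and z of jar0 in the frame of station0 between -0.004 and 0.003 m and angle between jar0's own z axis and vertical below 0.05 rad) or (horizontal distance between jar0 and station1 below 0.004 m and z of jar0 in the frame of station1 between -0.004 and 0.003 m and angle between jar0's own z axis and vertical below 0.05 rad) or (horizontal distance between jar0 and station2 below 0.004 m and z of jar0 in the frame of station2 between -0.004 and 0.003 m and angle between jar0's own z axis and vertical below 0.05 rad)) and ((horizontal distance between jar1 and station0 below 0.004 m and z of jar1 in the frame of station0 between -0.004 and 0.003 m and angle between jar1's own z axis and vertical below 0.05 rad) or (horizontal distance between jar1 and station1 below 0.004 m and z of jar1 in the frame of station1 between -0.004 and 0.003 m and angle between jar1's own z axis and vertical below 0.05 rad) or (horizontal distance between jar1 and station2 below 0.004 m and z of jar1 in the frame of station2 between -0.004 and 0.003 m and angle between jar1's own z axis and vertical below 0.05 rad)) and ((horizontal distance between jar2 and station0 below 0.004 m and z of jar2 in the frame of station0 between -0.004 and 0.003 m and angle between jar2's own z axis and vertical below 0.05 rad) or (horizontal distance between jar2 and station1 below 0.004 m and z of jar2 in the frame of station1 between -0.004 and 0.003 m and angle between jar2's own z axis and vertical below 0.05 rad) or (horizontal distance between jar2 and station2 below 0.004 m and z of jar2 in the frame of station2 between -0.004 and 0.003 m and angle between jar2's own z axis and vertical below 0.05 rad))), for 0.2 s.
2. all three clamps are locked past dead centre (z of each of clamp0_grip, clamp1_grip, clamp2_grip in the frame of mill below 0.183 m and value of joint each of clamp0_arm, clamp1_arm, clamp2_arm below 0.08 rad), for 0.3 s.
At the end, for the whole second after the job is handed in: Every jar within 4 mm of a station's axis, its underside within 3 mm of the seat, upright within 0.05 rad and at rest; all three clamp arms down (under 0.08 rad) and their handles past dead centre (grip point less than 183 mm above the mill's underside) (all of step 1 and all of step 2 and linear speed of each of jar0, jar1, jar2 below 0.02 m/s); the robot touches nothing.
It fails at once if a jar gripped too hard (the fingers' forces on it add up to over 70 N) (contact force between the fingers and jar0 above 70 N or contact force between the fingers and jar1 above 70 N or contact force between the fingers and jar2 above 70 N).
It fails at once if a jar pressed or rammed onto the mill with over 40 N ((contact force between jar0 and mill above 40 N and z of jar0 in the frame of mill above 0.03 m) or (contact force between jar1 and mill above 40 N and z of jar1 in the frame of mill above 0.03 m) or (contact force between jar2 and mill above 40 N and z of jar2 in the frame of mill above 0.03 m)).
It fails at once if the vortex mixer is pushed more than 3 cm (distance of vortex_mixer from where it was at the start of the episode above 0.03 m).
It fails at once if the bottle behind the jars is pushed more than 3 cm (distance of buffer_bottle from where it was at the start of the episode above 0.03 m).
Of jar0, jar1, jar2 only 2 to 3 are there at a start; the rules pass over those that are not, and their reading is None.
At some moment in a run one of jar0, jar1, jar2 may be knocked a few centimetres aside while the robot is not near it.
It also fails if it takes over 210 s, if anything falls off the work surface, if the arm or the gripper's body presses on something with over 40 N, if the wrist force passes 120 N, or if a joint passes its speed limit or range.

### The arm

A 7-joint arm with a two-finger parallel gripper is mounted at the origin on the work surface; the furniture and walls round the work are solid. World frame = base frame: x ahead of the robot, y to its left, z up, the work surface at z = 0. Lengths are in mm, angles in degrees, forces in N, time in s.
With the tool pointing down it reaches from about 400 to 850 mm from the base axis. Payload 4.5 kg.
Tool frame: the origin (TCP) lies at the very end of the fingers, on their centre line; the grasp point (between the pads) lies 19 mm behind it; z points along the fingers, y is the direction in which the jaws open and shut (so a half turn about z gives the same grasp; the last joint's range is limited). The gripper opens to 88 mm and grips with 3 to 60 N. Pads are 18 mm wide; open, the fingers measure 123 mm over their backs; the gripper's body (75 mm by 187 mm) begins 45 mm behind the grasp point.
Start: joints at [-61.318, 39.483, -11.15, 89.685, 9.013, 51.709, -12.324], TCP at [281.255, 558.166, 238.743] pointing down, gripper open.
Joint ranges: [-172.22, 172.22], [-26.19, 119.32], [-84.43, 86.54], [7.71, 146.69], [-57.33, 237.33], [2.42, 119.75], [-152.13, 152.13]. Speed limits (degrees/s): [147.25, 147.25, 180, 180, 180, 180, 180].

### API

Orientations are given as a 3x3 rotation matrix whose columns are the frame's x, y, z axes.
In Python, from cell import env gives the robot as it stands.
- The arm moves only by the tool play_rows, never from a script. Its argument "targets" is one flat list of numbers, 4 for each row, row after row: the shift along the tool's x, y, z in m, then the turn about the tool's z in degrees. In form: [dx, dy, dz, yaw, dx, dy, dz, yaw, ...]. A call has 1 to 10 rows; each row is the pose to reach, as a shift and turn from the pose measured when the call began, along the tool's axes at that moment; what a row does not reach only later rows make up. A row lasts 1/12 s, in which the tool goes at most 41.7 mm and 7.16 degrees, less where a joint would pass 70% of its speed; a pose out of reach is approached as far as the arm can. A call with a gripper value outside its range is refused whole. "claw" is the finger opening in m, from 0 to 0.0881, set as the call begins (left out, the last holds). The fingers move at their own pace and stop on an object; the grip force is fixed at half the most. Time passes only in rows, so rows that repeat a pose let the fingers close. It gives the time, the measured TCP pose, the force and the opening at its end, in the units of the state.
- env.read_state(): the state, without advancing time (a new reading comes with each control period).
- env.get_image(name): name is "scene" or "top" or "wrist"; returns a dict with "image" (384x512x3 uint8, blue, green, red), "K" (3x3 intrinsics, pixels), "rvec" (rotation vector, rad) and "tvec" (3), from world to camera coordinates, as OpenCV has them; the wrist camera has in their place "hand_eye" (4x4, takes a point from camera to tool coordinates, whose origin is the TCP and whose axes are the flange's). Camera axes: x right, y down, z forward; pixel columns grow to the right and rows downward; lengths in mm; the calibration is good to about 2 mm. A picture is of the moment at which its call begins: read the wrist's pose just before it. There is no depth.
- env.sign_off(): hands the job in, once; it reports no verdict.
The state is a dict: "clock": time; "q": joint angles; "dq": joint speeds; "tau": joint torques, N m; "ee_pos": TCP position; "ee_rot": TCP orientation; "force": force on the tool from outside, world axes, zero at the start; "torque": the same for the moment, N m; "finger_gap": finger opening in mm.
Only numpy, scipy, OpenCV 4.12 (cv2) and the standard library are available. Lean on these libraries where they do the work, as an engineer would, in place of code of your own. Each camera call takes 0.05 s, during which the arm holds its last target.

## Working session

There is one attempt and no reset: what is moved stays moved. The work goes in short steps, Python scripts to look and compute and a tool call to move; the robot and the scene stay as the last step left them, time stands still between calls to the robot, and variables do not carry over. Pictures are saved under pics/ and viewed, and the job is handed in when it is done.

Besides the shell and the picture viewer there is one more tool, called after ">>>" as name(argument=value, ...) on one line, values as JSON. play_rows: Moves the arm, as the interface text tells. Its arguments: {"type":"object","properties":{"targets":{"type":"array"},"claw":{"type":"number"}},"required":["targets"]}

```bash
ls; mkdir -p pics; python3 - <<'E'
from cell import env
import cv2
s=env.read_state()
for k,v in s.items(): print(k,v)
for n in ["scene","top","wrist"]:
    d=env.get_image(n)
    cv2.imwrite(f"pics/{n}0.png",d["image"])
    print(n,{k:v for k,v in d.items() if k!="image"})
E
```

```text
pics
clock 0.0
q [-61.31816802  39.5335933  -11.14486617  89.74415112   9.01198929
  51.70835391 -12.32571289]
dq [-0.0311282   0.07539034  0.1060111  -0.101083   -0.06573381 -0.07177374
 -0.05577489]
tau [-3.70620965e-04 -5.27556860e+01 -1.26716405e+00 -1.53437752e+01
 -5.27710444e-02  6.32813302e-03  1.67391531e-04]
ee_pos [281.02496559 557.55818816 237.90892218]
ee_rot [[-8.93039866e-01  4.49976992e-01 -7.10684085e-04]
 [ 4.49977537e-01  8.93038301e-01 -1.67593714e-03]
 [-1.19465045e-04 -1.81647056e-03 -9.99998343e-01]]
force [-0.16436941 -0.32357613  0.12257923]
torque [ 0.01698372 -0.03269938 -0.05234944]
finger_gap 88.01994936335554
scene {'K': array([[473.27255898,   0.        , 256.37283629],
       [  0.        , 473.27255898, 192.93742811],
       [  0.        ,   0.        ,   1.        ]]), 'rvec': array([ 0.42715097, -2.43463043,  1.65049692]), 'tvec': array([ 509.51280924,  230.72340551, 1267.87820246])}
top {'K': array([[403.84484222,   0.        , 261.43174029],
       [  0.        , 403.84484222, 191.1521017 ],
       [  0.        ,   0.        ,   1.        ]]), 'rvec': array([ 2.10670041, -2.15452145,  0.23097504]), 'tvec': array([ -40.78862168,  561.87804689, 1236.07978756])}
wrist {'K': array([[266.70049269,   0.        , 255.99667086],
       [  0.        , 266.70049269, 191.22203912],
       [  0.        ,   0.        ,   1.        ]]), 'hand_eye': array([[ 1.56397982e-04, -9.65360534e-01, -2.60919557e-01,
         6.62372800e+01],
       [ 9.99999654e-01, -6.21653480e-05,  8.29412347e-04,
        -5.45204977e-01],
       [-8.16902101e-04, -2.60919596e-01,  9.65360190e-01,
        -1.46929853e+02],
       [ 0.00000000e+00,  0.00000000e+00,  0.00000000e+00,
         1.00000000e+00]])}
```

View pics/scene0.png

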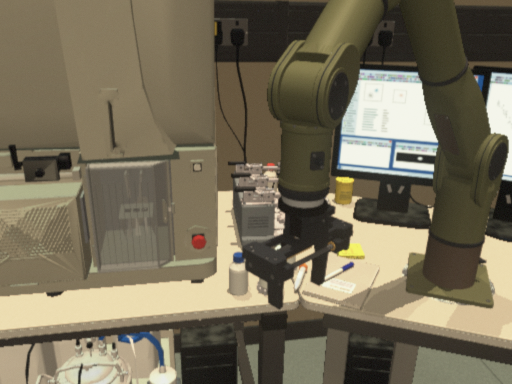

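View pics/top0.png

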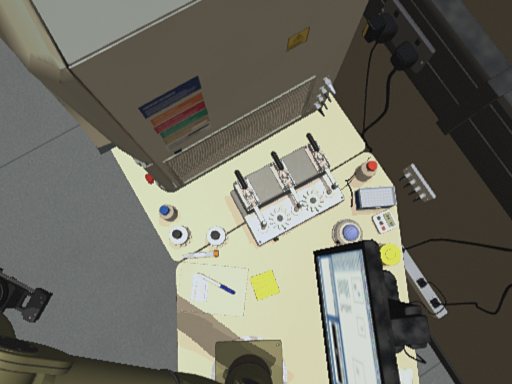

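View pics/wrist0.png

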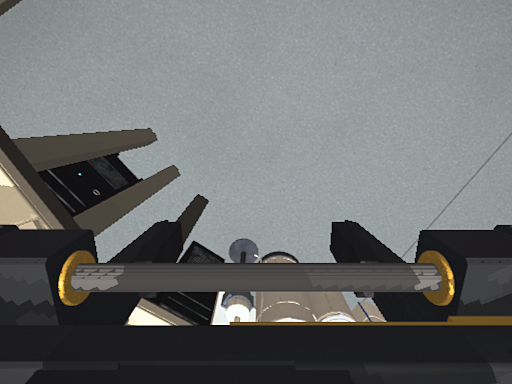

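```bash
cat > h.py <<'E'
import numpy as np, cv2
from cell import env
def cam(n):
    s=env.read_state(); d=env.get_image(n); K=np.array(d["K"])
    if n=="wrist":
        H=np.array(d["hand_eye"]); R=np.array(s["ee_rot"]); p=np.array(s["ee_pos"])
        Rw=R@H[:3,:3]; c=R@H[:3,3]+p
    else:
        Rc,_=cv2.Rodrigues(np.array(d["rvec"])); Rw=Rc.T; c=-Rc.T@np.array(d["tvec"])
    return d["image"],K,Rw,c
def ray(px,K,Rw,c,z):
    v=Rw@np.linalg.inv(K)@np.array([px[0],px[1],1.0])
    return c+v*(z-c[2])/v[2]
def proj(P,K,Rw,c):
    q=Rw.T@(np.array(P,float)-c); q=K@q; return q[:2]/q[2]
def frame(o,yaw_deg):
    a=np.radians(yaw_deg); return np.array([[np.cos(a),-np.sin(a),0],[np.sin(a),np.cos(a),0],[0,0,1]]),np.array(o,float)
E
python3 - <<'E'
from h import *
im,K,R,c=cam("top")
print(c)
cv2.imwrite("pics/t1.png",cv2.resize(im[180:270,150:300],None,fx=5,fy=5,interpolation=cv2.INTER_CUBIC))
cv2.imwrite("pics/t2.png",cv2.resize(im[120:250,220:380],None,fx=5,fy=4.5,interpolation=cv2.INTER_CUBIC))
E
```

```text
[ 314.12579664  -20.43067805 1321.42781253]
```

View pics/t1.png

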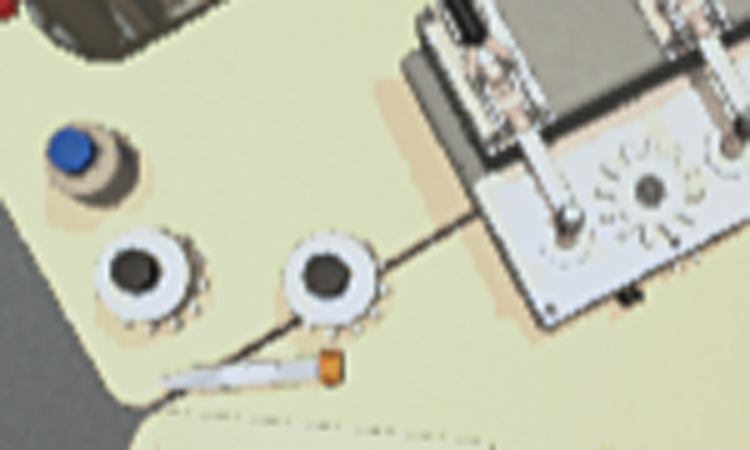

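View pics/t2.png

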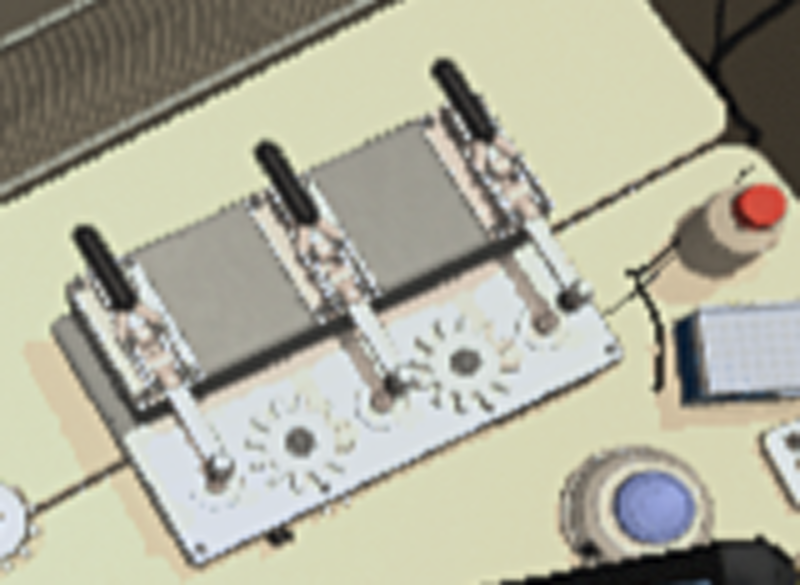

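```bash
python3 - <<'E'
from h import *
im,K,R,c=cam("top")
f=lambda u,v,z:ray((220+u/5-.4,120+v/4.5-.4),K,R,c,z).round(1)
print("fl",f(200,564,45),"fr",f(622,352,45))
print("g0",f(300,441,59),"g1",f(465,361,59), "housing backtop left", f(435,120,138), f(540,235,138),f(145,412,138))
print("handles tip",f(82,232,178),f(266,147,178),f(443,65,178))
g=lambda u,v,z:ray((150+u/5-.4,180+v/5-.4),K,R,c,z).round(1)
print("jars",g(134,271,90),g(326,275,90),"bottle",g(73,149,104),"pot disc",g(147,276,59),g(333,279,59))
fl=f(200,564,45);fr=f(622,352,45)
print(np.linalg.norm(fl-fr))
y=(fl-fr)[:2]; print("mill yaw",np.degrees(np.arctan2(-y[0],y[1])))
y=(f(300,441,59)-f(465,361,59))[:2]; print(np.linalg.norm(y),"yaw",np.degrees(np.arctan2(-y[0],y[1])))
# tube, mixer
t=lambda u,v,z:ray((u,v),K,R,c,z).round(1)
print("mixer",t(348,232,67),"monitor near corner",t(315,250,450),t(385,243,450))
E
```

```text
fl [390.9 -43.7  45. ] fr [ 535.4 -319.4   45. ]
g0 [ 474.  -108.4   59. ] g1 [ 528.6 -215.4   59. ] housing backtop left [ 681.7 -192.9  138. ] [ 600.1 -252.9  138. ] [485.2 -11.8 138. ]
handles tip [597.6  22.4 178. ] [652.7 -86.5 178. ] [ 707.1 -193.6  178. ]
jars [427.5 208.5  90. ] [422.5  92.4  90. ] bottle [500.9 243.9 104. ] pot disc [427.1 206.2  59. ] [422.6  90.9  59. ]
311.2727742672012
mill yaw 27.659951458854415
120.12560093502135 yaw 27.034328527363765
mixer [ 423.2 -319.9   67. ] monitor near corner [ 353.  -154.8  450. ] [ 364.4 -307.1  450. ]
```

```bash
python3 - <<'E'
from h import *
im,K,R,c=cam("top")
Rm,o=frame([501.3,-161.9,0],27); 
def m(u,v,z):
    return (Rm.T@(ray((u,v),K,R,c,z)-o)+[-55,0,0]).round(0)
for p in [(178,188),(185,183),(300,115),(330,83),(165,150),(80,70)]:
    print(p,m(*p,0),m(*p,60),m(*p,800))
cv2.imwrite("pics/t3.png",cv2.resize(im[0:210,60:360],None,fx=2.6,fy=2.6,interpolation=cv2.INTER_CUBIC))
im,K,R,c=cam("scene")
cv2.imwrite("pics/s1.png",cv2.resize(im[120:300,200:360],None,fx=4,fy=3.3,interpolation=cv2.INTER_CUBIC))
E
```

```text
(178, 188) [197. 303.   0.] [180. 299.  60.] [-18. 247. 800.]
(185, 183) [201. 275.   0.] [185. 272.  60.] [-16. 236. 800.]
(300, 115) [ 230. -183.    0.] [ 212. -165.   60.] [ -5.  56. 800.]
(330, 83) [ 284. -335.    0.] [ 264. -310.   60.] [ 17.  -5. 800.]
(165, 150) [335. 284.   0.] [313. 281.  60.] [ 37. 240. 800.]
(80, 70) [737. 419.   0.] [697. 409.  60.] [196. 293. 800.]
```

View pics/t3.png

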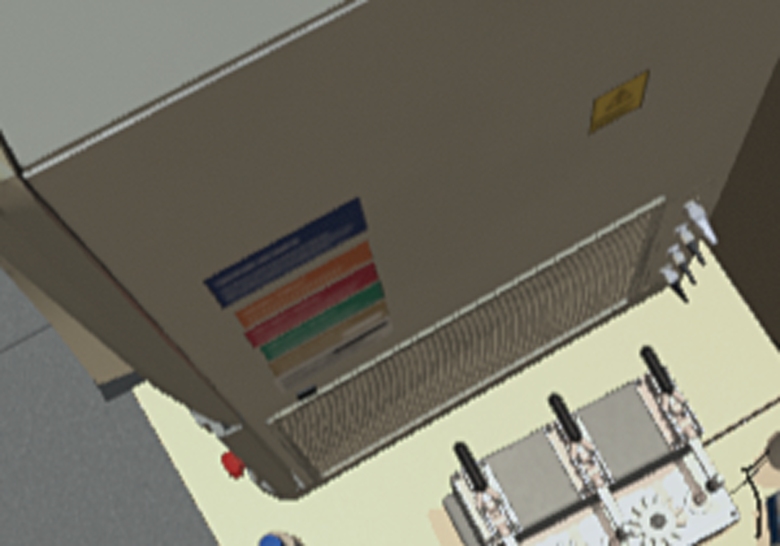

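View pics/s1.png

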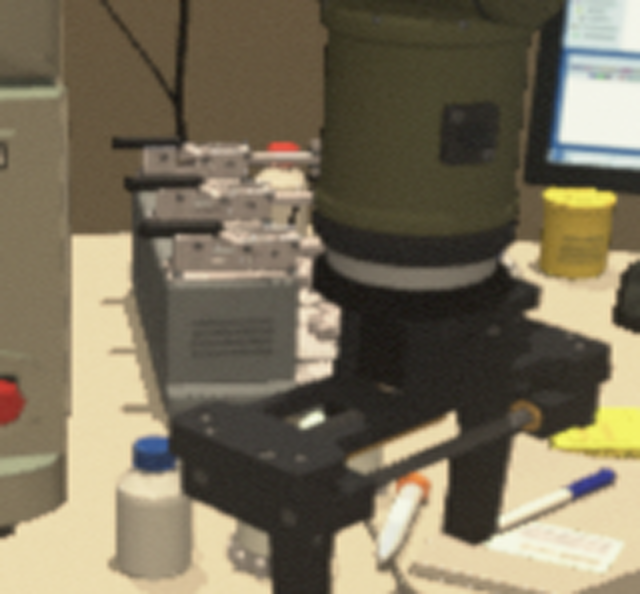

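```bash
cat >> h.py <<'E'
def go(P,xang=None):
    s=env.read_state(); R=np.array(s["ee_rot"]); p=np.array(s["ee_pos"])
    d=R.T@(np.array(P,float)-p)/1000
    a=np.degrees(np.arctan2(R[1,0],R[0,0]))
    t=0 if xang is None else -((xang-a+180)%360-180)
    print("now",p.round(1),"xang",round(a,2),"| d",d.round(4),"turn",round(t,2),"| q",np.array(s["q"]).round(0),"F",np.array(s["force"]).round(1),"tilt",R[:2,2].round(4),"t",round(s["clock"],2),"gap",round(s["finger_gap"],1))
    return d,t
MY=27.0; M1=np.array([501.3,-161.9])
def mw(x,y,z):
    a=np.radians(MY); dx=x+55
    return np.array([M1[0]+dx*np.cos(a)-y*np.sin(a),M1[1]+dx*np.sin(a)+y*np.cos(a),z])
E
python3 -c "
from h import *
go([400,60,260],27)"
```

```text
now [281.2 558.  238.6] xang 153.26 | d [-0.3302 -0.3913 -0.0213] turn 126.26 | q [-61.  39. -11.  90.   9.  52. -12.] F [-0.2 -0.2  0.2] tilt [-0.0001 -0.0003] t 0.35 gap 88.2
```

>>> play_rows(targets=[-0.025, -0.03, -0.006, 7, -0.05, -0.06, -0.012, 14, -0.075, -0.09, -0.018, 21, -0.1, -0.12, -0.02, 28, -0.125, -0.15, -0.021, 35, -0.15, -0.18, -0.021, 42, -0.175, -0.21, -0.021, 49, -0.2, -0.24, -0.021, 56, -0.225, -0.27, -0.021, 63, -0.25, -0.3, -0.021, 70])

```text
clock: 1.18
ee_pos: [369.6, 176.0, 260.0]
ee_rot: [[0.123, 0.992, 0.001], [0.992, -0.123, 0.0], [0.0, 0.001, -1.0]]
force: [0.6, -0.3, -1.1]
finger_gap: 87.7
```

```bash
python3 -c "
from h import *
go([400,60,260],27)"
```

```text
now [369.6 176.  260. ] xang 82.94 | d [-0.1114  0.0444 -0.    ] turn 55.94 | q [-37.  22.   7. 124.  -5.  34. -33.] F [ 0.6 -0.3 -1.1] tilt [0.0006 0.0003] t 1.18 gap 87.7
```

>>> play_rows(targets=[-0.02, 0.006, 0, 7, -0.04, 0.012, 0, 14, -0.06, 0.018, 0, 21, -0.08, 0.025, 0, 28, -0.1, 0.035, 0, 35, -0.111, 0.044, 0, 42, -0.111, 0.044, 0, 49, -0.111, 0.044, 0, 56, -0.111, 0.044, 0, 56, -0.111, 0.044, 0, 56])

```text
clock: 2.02
ee_pos: [399.7, 60.7, 260.0]
ee_rot: [[0.89, 0.456, 0.001], [0.456, -0.89, 0.0], [0.001, 0.0, -1.0]]
force: [-0.4, 0.4, 0.1]
finger_gap: 88.2
```

```bash
python3 -c "
from h import *
go(mw(97,120,260),27)
im,K,R,c=cam('wrist'); cv2.imwrite('pics/w2.png',im)"
```

```text
now [399.7  60.7 260. ] xang 27.16 | d [1.412e-01 1.248e-01 1.000e-04] turn 0.16 | q [-32.  23.  24. 125. -16.  35. -59.] F [-0.4  0.4  0.1] tilt [0.0007 0.0001] t 2.02 gap 88.2
```

View pics/w2.png

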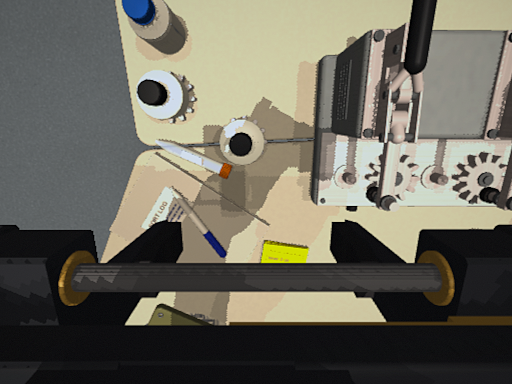

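```bash
python3 -c "
from h import *
go(mw(-100,60,300),27)"
```

```text
now [399.6  60.7 260. ] xang 27.17 | d [-0.056   0.1844 -0.04  ] turn 0.17 | q [-32.  23.  24. 125. -16.  35. -59.] F [-0.3 -0.  -0.3] tilt [0.0007 0.0003] t 2.07 gap 88.1
```

>>> play_rows(targets=[-0.01, 0.03, -0.01, 0, -0.02, 0.07, -0.02, 0, -0.03, 0.11, -0.03, 0, -0.045, 0.15, -0.04, 0, -0.056, 0.184, -0.04, 0, -0.056, 0.184, -0.04, 0, -0.056, 0.184, -0.04, 0])

```text
clock: 2.65
ee_pos: [433.7, -130.9, 300.2]
ee_rot: [[0.891, 0.454, 0.002], [0.454, -0.891, -0.0], [0.001, 0.001, -1.0]]
force: [0.1, 1.0, 0.9]
finger_gap: 88.5
```

```bash
python3 -c "
from h import *
go(mw(97,120,260),27)
im,K,R,c=cam('wrist'); cv2.imwrite('pics/w3.png',im); cv2.imwrite('pics/w3b.png',cv2.resize(im[:230,120:420],None,fx=2.6,fy=2.6,interpolation=cv2.INTER_CUBIC))
np.savez('w3.npz',K=K,R=R,c=c)"
```

```text
now [ 433.7 -130.9  300.2] xang 26.99 | d [ 0.1981 -0.0617  0.0404] turn -0.01 | q [ -6.  23.  25. 114. -14.  45. -36.] F [0.1 1.  0.9] tilt [ 0.0015 -0.0004] t 2.65 gap 88.5
```

View pics/w3b.png

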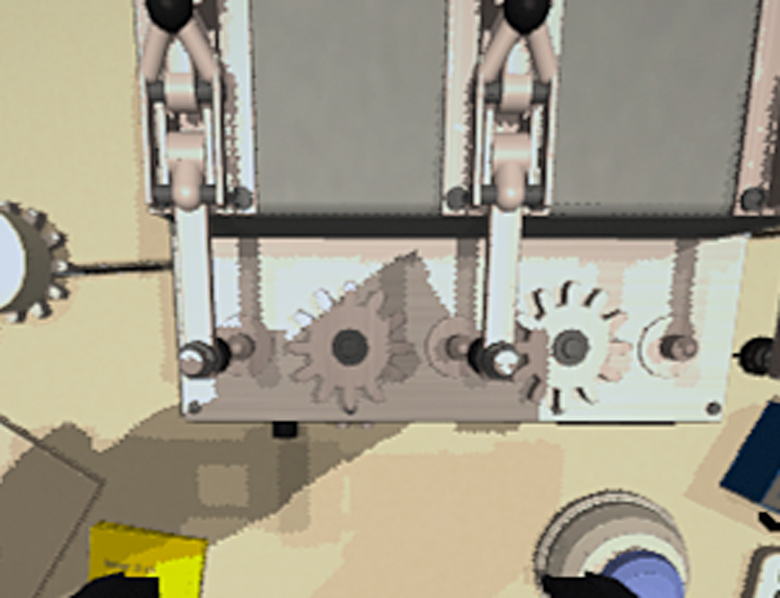

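```bash
python3 -c "
from h import *
d=np.load('w3.npz');K,R,c=d['K'],d['R'],d['c']
f=lambda u,v,z:ray((120+u/2.6-.3,v/2.6-.3),K,R,c,z)
g0,g1=f(350,346,60),f(571,347,60)
print('gears',g0,g1,np.linalg.norm(g0-g1),'mid',(g0+g1)/2)
l,r=f(183,420,45),f(722,420,45); print('corners',l,r,np.linalg.norm(l-r))
for a,b in((g0,g1),(l,r)):
  v=a-b; print('yaw',np.degrees(np.arctan2(-v[0],v[1])))
v=np.array([-np.sin(np.radians(27)),np.cos(np.radians(27))]);x=np.array([v[1],-v[0]])
print('mid from corners',((l+r)/2)[:2]+45*x)
for p in((237,345),(459,347),(683,346)): print('pin',f(*p,72))
print(mw(-55,120,72),mw(-55,0,72),mw(-55,-120,72))
"
```

```text
gears [ 476.41300939 -107.48502007   60.        ] [ 530.75073945 -215.32602068   60.        ] 120.75707151615877 mid [ 503.58187442 -161.40552038   60.        ]
corners [393.99277483 -40.09295907  45.        ] [ 536.61886164 -320.14114902   45.        ] 314.27565819893135
yaw 26.74211548163628
yaw 26.98934506929104
mid from corners [ 505.40111183 -159.68748156]
pin [450.26261619 -53.81132426  72.        ]
pin [ 502.65823864 -158.94254121   72.        ]
pin [ 556.94478134 -264.36558498   72.        ]
[446.82114003 -54.9792171   72.        ] [ 501.3 -161.9   72. ] [ 555.77885997 -268.8207829    72.        ]
```

```bash
sed -i 's/^MY=.*/MY=26.9; M1=np.array([503.0,-161.0])/' h.py; python3 -c "
from h import *
go(mw(97,120,240),26.9)"
```

```text
now [ 433.5 -128.6  299.8] xang 27.19 | d [ 0.1996 -0.0586  0.06  ] turn 0.29 | q [ -6.  23.  25. 114. -14.  45. -36.] F [-0.3 -0.   0.1] tilt [0.0002 0.001 ] t 2.7 gap 87.8
```

>>> play_rows(targets=[0.04, -0.012, 0, 0, 0.08, -0.024, 0.01, 0, 0.12, -0.036, 0.02, 0, 0.16, -0.048, 0.03, 0, 0.2, -0.059, 0.04, 0.3, 0.2, -0.059, 0.05, 0.3, 0.2, -0.059, 0.06, 0.3, 0.2, -0.059, 0.06, 0.3, 0.2, -0.059, 0.06, 0.3, 0.2, -0.059, 0.06, 0.3], claw=0.05)

```text
clock: 3.53
ee_pos: [583.5, 14.1, 240.7]
ee_rot: [[0.893, 0.451, 0.0], [0.451, -0.893, 0.001], [0.0, -0.001, -1.0]]
force: [-0.1, 0.1, 1.3]
finger_gap: 49.7
```

```bash
python3 -c "
from h import *
go(mw(97,120,159),26.9)
im,K,R,c=cam('wrist'); cv2.imwrite('pics/w4.png',im)
go(mw(97,120,159),26.9)
im,K,R,c=cam('top'); cv2.imwrite('pics/t4.png',cv2.resize(im[100:280,140:370],None,fx=3,fy=3))
"
```

```text
now [583.5  14.1 240.7] xang 26.79 | d [ 0.001  -0.0002  0.0817] turn -0.11 | q [-19.  38.  23.  98. -19.  48. -51.] F [-0.1  0.1  1.3] tilt [0.     0.0006] t 3.53 gap 49.7
now [583.9  14.  240.9] xang 26.79 | d [ 0.0006 -0.0005  0.0819] turn -0.11 | q [-19.  38.  23.  98. -19.  48. -51.] F [ 0.2 -0.2  1.3] tilt [0.0009 0.0007] t 3.58 gap 50.1
```

View pics/w4.png

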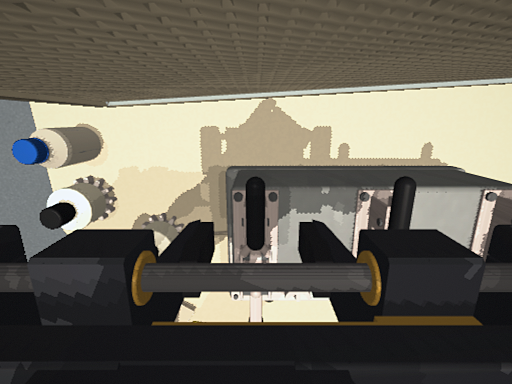

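View pics/t4.png

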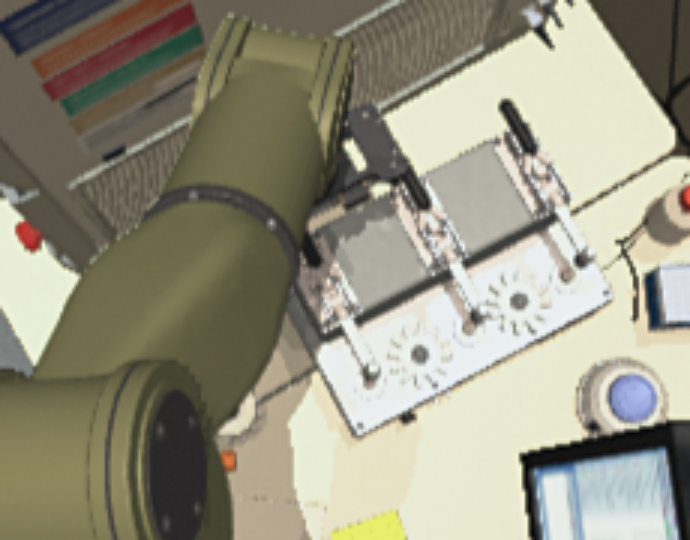

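```bash
python3 -c "
from h import *
im,K,R,c=cam('wrist')
for p in((255.5,178),(402,178)):
  P=ray(p,K,R,c,180);print(P, 'exp',mw(119,120 if p[0]<300 else 0,180))
"
```

```text
[603.58618574  23.70307099 180.        ] exp [603.88060503  24.73934297 180.        ]
[656.21806078 -80.4880382  180.        ] exp [658.17277015 -82.27636058 180.        ]
```

>>> play_rows(targets=[0, 0, 0.02, 0, 0, 0, 0.04, 0, 0, 0, 0.06, 0, 0, 0, 0.075, 0, 0, 0, 0.082, 0, 0, 0, 0.082, 0, 0, 0, 0.082, 0])

```text
clock: 4.27
ee_pos: [584.7, 14.1, 159.6]
ee_rot: [[0.893, 0.45, 0.002], [0.45, -0.893, 0.001], [0.002, 0.0, -1.0]]
force: [0.2, -0.1, -0.0]
finger_gap: 49.9
```

>>> play_rows(targets=[0, 0, 0, 0, 0, 0, 0, 0, 0, 0, 0, 0, 0, 0, 0, 0, 0, 0, 0, 0, 0, 0, 0, 0, 0, 0, 0, 0, 0, 0, 0, 0], claw=0.012)

```text
clock: 4.93
ee_pos: [584.4, 15.3, 159.6]
ee_rot: [[0.892, 0.451, 0.001], [0.451, -0.892, 0.003], [0.002, -0.002, -1.0]]
force: [-1.6, 3.3, 2.4]
finger_gap: 14.7
```

```bash
python3 -c "
from h import *
go(mw(97,120,159),26.9)
"
```

```text
now [584.4  15.3 159.6] xang 26.82 | d [-0.0003  0.0004  0.0006] turn -0.08 | q [-17.  44.  19. 102. -22.  38. -48.] F [-1.6  3.3  2.4] tilt [0.0014 0.0025] t 4.93 gap 14.7
```

>>> play_rows(targets=[-0.001, 0, -0.005, 0, -0.002, 0, -0.009, 0, -0.004, 0, -0.017, 0, -0.005, 0, -0.025, 0, -0.005, 0, -0.035, 0, -0.006, 0, -0.043, 0, -0.006, 0, -0.05, 0, -0.008, 0, -0.058, 0, -0.01, 0, -0.065, 0, -0.015, 0, -0.069, 0])

```text
clock: 5.77
ee_pos: [572.5, 9.7, 227.7]
ee_rot: [[0.892, 0.452, 0.005], [0.452, -0.892, 0.003], [0.006, -0.0, -1.0]]
force: [21.6, 5.4, -43.9]
finger_gap: 13.8
```

```bash
python3 -c "
from h import *
go(mw(82,120,228),26.9)
im,K,R,c=cam('wrist'); cv2.imwrite('pics/w5.png',im)
go(mw(82,120,228),26.9)
"
```

```text
now [572.5   9.7 227.7] xang 26.88 | d [-0.0022  0.0007 -0.0004] turn -0.02 | q [-18.  38.  22. 101. -19.  45. -50.] F [ 21.6   5.4 -43.9] tilt [0.005  0.0031] t 5.77 gap 13.8
now [572.7   9.6 227.7] xang 26.87 | d [-0.0024  0.0006 -0.0003] turn -0.03 | q [-18.  38.  22. 101. -19.  44. -50.] F [ 12.1   4.  -25.7] tilt [0.0064 0.0032] t 5.82 gap 13.7
```

View pics/w5.png

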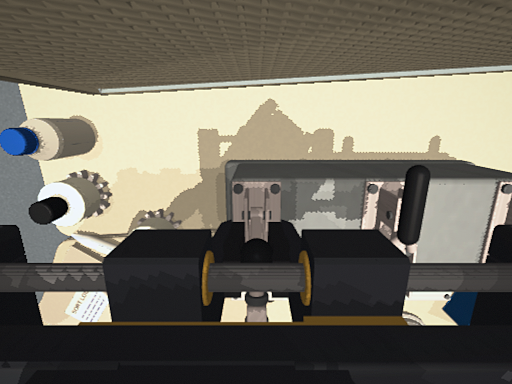

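>>> play_rows(targets=[0, 0, 0.001, 0, 0, 0, 0.001, 0, 0, 0, 0.001, 0, 0, 0, 0.001, 0, 0, 0, 0.001, 0], claw=0.045)

```text
clock: 6.23
ee_pos: [572.6, 8.7, 227.4]
ee_rot: [[0.893, 0.451, 0.007], [0.451, -0.893, 0.003], [0.007, 0.001, -1.0]]
force: [0.0, 0.4, 0.1]
finger_gap: 43.8
```

>>> play_rows(targets=[0, 0, -0.02, 0, 0, 0, -0.05, 0, 0, 0, -0.08, 0, 0, 0, -0.09, 0, 0, 0, -0.09, 0, 0, 0, -0.09, 0])

```text
clock: 6.73
ee_pos: [571.6, 8.4, 317.3]
ee_rot: [[0.893, 0.451, 0.007], [0.451, -0.893, 0.003], [0.007, 0.001, -1.0]]
force: [-0.7, -0.9, -0.4]
finger_gap: 45.0
```

```bash
python3 -c "
from h import *
go(mw(97,0,300),26.9)
im,K,R,c=cam('wrist'); cv2.imwrite('pics/w6.png',im)
go(mw(97,0,300),26.9)
im,K,R,c=cam('top'); cv2.imwrite('pics/t6.png',cv2.resize(im[100:280,140:370],None,fx=3,fy=3))
"
```

```text
now [571.6   8.4 317.3] xang 26.8 | d [0.0142 0.12   0.0174] turn -0.1 | q [-20.  32.  25.  95. -16.  57. -53.] F [-0.7 -0.9 -0.4] tilt [0.0068 0.0028] t 6.73 gap 45.0
now [571.    8.6 316.3] xang 26.81 | d [0.0147 0.1205 0.0164] turn -0.09 | q [-20.  32.  25.  95. -16.  57. -53.] F [ 0.6  0.8 -0.3] tilt [0.0046 0.0028] t 6.78 gap 45.1
```

View pics/w6.png

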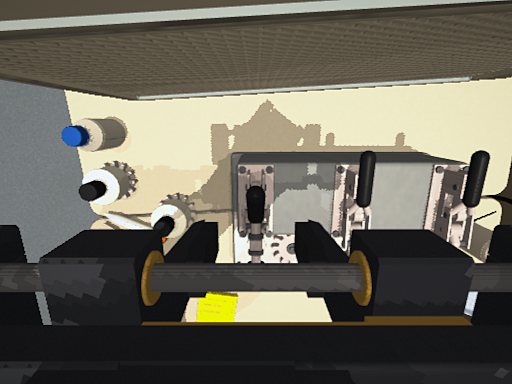

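View pics/t6.png

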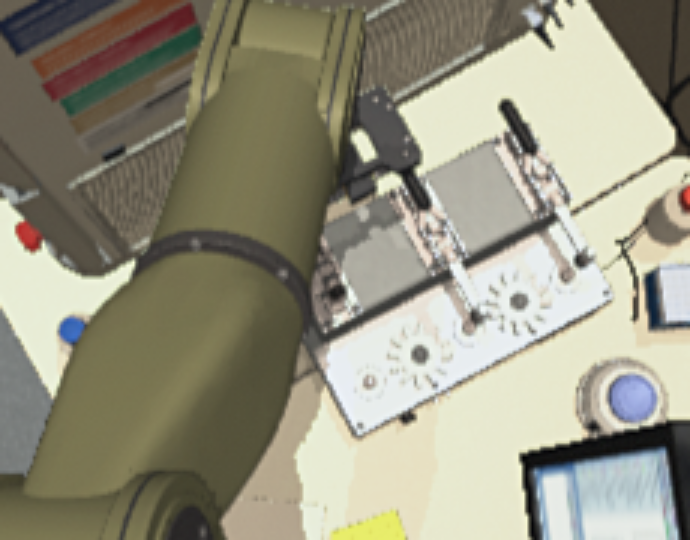

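>>> play_rows(targets=[0.005, 0.04, 0, 0, 0.01, 0.08, 0.01, 0, 0.015, 0.12, 0.016, 0, 0.015, 0.121, 0.04, 0, 0.015, 0.121, 0.07, 0, 0.015, 0.121, 0.08, 0, 0.015, 0.121, 0.08, 0, 0.015, 0.121, 0.08, 0])

```text
clock: 7.5
ee_pos: [638.6, -91.7, 235.2]
ee_rot: [[0.892, 0.452, 0.001], [0.452, -0.892, 0.003], [0.003, -0.002, -1.0]]
force: [-0.0, -0.5, 1.1]
finger_gap: 44.9
```

```bash
python3 -c "
from h import *
im,K,R,c=cam('wrist'); cv2.imwrite('pics/w7.png',im)
go(mw(97,0,159),26.9)
"
```

```text
now [639.4 -92.  236.5] xang 26.85 | d [-0.0013 -0.0001  0.0775] turn -0.05 | q [ -7.  43.  22.  87. -19.  53. -42.] F [ 0.2 -0.1  1.4] tilt [0.0042 0.0026] t 7.55 gap 45.2
```

View pics/w7.png

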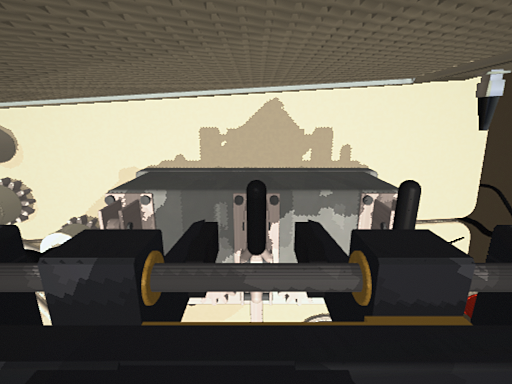

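Centred on the middle handle (column 256). Descend, grip, lift (a little less far at the end).

>>> play_rows(targets=[-0.001, 0, 0.02, 0, -0.001, 0, 0.04, 0, -0.001, 0, 0.06, 0, -0.001, 0, 0.073, 0, -0.001, 0, 0.078, 0, -0.001, 0, 0.078, 0, -0.001, 0, 0.078, 0])

```text
clock: 8.13
ee_pos: [639.9, -92.3, 160.0]
ee_rot: [[0.892, 0.452, 0.007], [0.452, -0.892, 0.002], [0.007, 0.001, -1.0]]
force: [-0.7, -0.6, 0.1]
finger_gap: 44.9
```

>>> play_rows(targets=[0, 0, 0, 0, 0, 0, 0, 0, 0, 0, 0, 0, 0, 0, 0, 0, 0, 0, 0, 0, 0, 0, 0, 0, 0, 0, 0, 0, 0, 0, 0, 0], claw=0.012)

```text
clock: 8.8
ee_pos: [639.7, -91.3, 160.1]
ee_rot: [[0.892, 0.453, 0.006], [0.453, -0.892, 0.004], [0.007, -0.0, -1.0]]
force: [-1.6, 4.1, 4.0]
finger_gap: 14.7
```

>>> play_rows(targets=[-0.001, 0, -0.005, 0, -0.002, 0, -0.009, 0, -0.004, 0, -0.017, 0, -0.005, 0, -0.025, 0, -0.005, 0, -0.035, 0, -0.006, 0, -0.043, 0, -0.006, 0, -0.05, 0, -0.008, 0, -0.058, 0, -0.01, 0, -0.065, 0, -0.014, 0, -0.068, 0])

```text
clock: 9.63
ee_pos: [627.6, -97.1, 228.1]
ee_rot: [[0.892, 0.453, 0.008], [0.453, -0.892, 0.004], [0.009, -0.0, -1.0]]
force: [14.3, 4.3, -29.4]
finger_gap: 13.6
```

```bash
python3 -c "
from h import *
go(mw(82,0,228),26.9)
"
```

```text
now [627.6 -97.1 228.1] xang 26.93 | d [-0.003   0.0006  0.0001] turn 0.03 | q [ -7.  42.  22.  90. -19.  51. -41.] F [ 14.3   4.3 -29.4] tilt [0.0081 0.0042] t 9.63 gap 13.6
```

>>> play_rows(targets=[0, 0, 0.001, 0, 0, 0, 0.001, 0, 0, 0, 0.001, 0, 0, 0, 0.001, 0, 0, 0, 0.001, 0], claw=0.06)

```text
clock: 10.05
ee_pos: [627.3, -98.0, 227.7]
ee_rot: [[0.892, 0.452, 0.008], [0.452, -0.892, 0.003], [0.009, 0.001, -1.0]]
force: [0.2, -0.4, -0.4]
finger_gap: 44.5
```

>>> play_rows(targets=[0, 0, -0.02, 0, 0, 0, -0.05, 0, 0, 0, -0.08, 0, 0, 0, -0.1, 0, 0, 0, -0.1, 0, 0, 0, -0.1, 0])

```text
clock: 10.55
ee_pos: [626.8, -98.9, 328.9]
ee_rot: [[0.892, 0.452, 0.011], [0.452, -0.892, 0.003], [0.011, 0.002, -1.0]]
force: [-0.4, 0.3, -0.2]
finger_gap: 60.2
```

```bash
python3 -c "
from h import *
go([415,150,330],26.9)
"
```

```text
now [626.8 -98.9 328.9] xang 26.86 | d [-0.0765 -0.3177 -0.0026] turn -0.04 | q [ -8.  37.  24.  83. -16.  64. -44.] F [-0.4  0.3 -0.2] tilt [0.0105 0.0028] t 10.55 gap 60.2
```

>>> play_rows(targets=[-0.03, -0.02, 0, 0, -0.06, -0.05, 0, 0, -0.076, -0.085, 0, 0, -0.076, -0.12, 0, 0, -0.076, -0.16, 0, 0, -0.076, -0.2, 0, 0, -0.076, -0.24, 0, 0, -0.076, -0.28, 0, 0, -0.076, -0.318, 0, 0, -0.076, -0.318, 0, 0])

```text
clock: 11.38
ee_pos: [410.3, 157.8, 325.5]
ee_rot: [[0.886, 0.464, 0.004], [0.464, -0.886, 0.005], [0.006, -0.002, -1.0]]
force: [0.0, 0.7, -1.1]
finger_gap: 59.9
```

>>> play_rows(targets=[0, 0, 0, 0, 0, 0, 0, 0, 0, 0, 0, 0])

```text
clock: 11.63
ee_pos: [410.3, 156.8, 325.0]
ee_rot: [[0.887, 0.463, 0.003], [0.463, -0.887, 0.003], [0.004, -0.002, -1.0]]
force: [0.7, -0.4, 0.7]
finger_gap: 60.3
```

```bash
python3 -c "
from h import *
go([415,150,330],26.9)
im,K,R,c=cam('wrist'); cv2.imwrite('pics/w8.png',im);cv2.imwrite('pics/w8b.png',cv2.resize(im[60:230,120:400],None,fx=2.8,fy=2.8,interpolation=cv2.INTER_CUBIC))
np.savez('w8.npz',K=K,R=R,c=c,im=im)
go([415,150,330],26.9)
"
```

```text
now [410.3 156.8 325. ] xang 27.56 | d [ 0.0011  0.0082 -0.005 ] turn 0.66 | q [-45.  20.  26. 114. -12.  48. -75.] F [ 0.7 -0.4  0.7] tilt [0.003  0.0034] t 11.63 gap 60.3
now [410.7 156.4 325.2] xang 27.49 | d [ 0.0009  0.0077 -0.0048] turn 0.59 | q [-45.  20.  26. 114. -12.  48. -75.] F [ 0.2 -0.8 -0.4] tilt [0.0036 0.0035] t 11.68 gap 59.9
```

View pics/w8b.png

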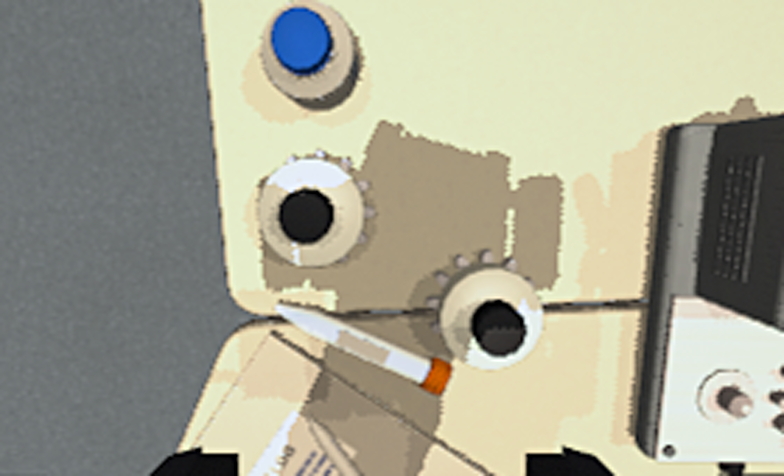

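```bash
cat > m.py <<'E'
from h import *
def knob(f,u,v): return f(u,v,90)
def ana(name,f,kn,teeth):
    k=f(*kn,90); print(name,"knob",k.round(1), "r",np.hypot(*k[:2]).round(0))
    ph=[]
    for t in teeth:
        P=f(*t,14); d=P[:2]-k[:2]; a=np.degrees(np.arctan2(d[1],d[0]))
        print("  tooth r",np.hypot(*d).round(1),"ang",a.round(1),"mod30",(a%30).round(1)); ph.append(np.exp(1j*np.radians(a*12)))
    a=np.degrees(np.angle(np.mean(ph)))/12; 
    yaw=(a+15)  # gaps
    delta=(yaw-MY+15)%30-15
    print("  tooth phase",round(a%30,1),"delta(jar yaw - mill)",round(delta,1)); return k,delta
E
python3 - <<'E'
from m import *
d=np.load('w8.npz');K,R,c,im=d['K'],d['R'],d['c'],d['im']
f=lambda u,v,z:ray((120+u/2.8-.3,60+v/2.8-.3),K,R,c,z)
ana("B",f,(306,214),[(292,159),(319,154),(346,161),(362,185),(369,212)])
ana("A",f,(498,327),[(510,263),(486,256),(462,261),(440,279),(432,304)])
E
```

```text
B knob [432.8 211.   90. ] r 481.0
  tooth r 31.6 ang 56.2 mod30 26.2
  tooth r 30.6 ang 25.9 mod30 25.9
  tooth r 31.4 ang -4.7 mod30 25.3
  tooth r 29.1 ang -36.3 mod30 23.7
  tooth r 30.4 ang -68.0 mod30 22.0
  tooth phase 24.6 delta(jar yaw - mill) 12.7
A knob [427.2  96.8  90. ] r 438.0
  tooth r 30.0 ang -8.5 mod30 21.5
  tooth r 28.7 ang 21.8 mod30 21.8
  tooth r 28.0 ang 52.2 mod30 22.2
  tooth r 28.8 ang 87.5 mod30 27.5
  tooth r 29.6 ang 119.7 mod30 29.7
  tooth phase 24.3 delta(jar yaw - mill) 12.4
```

```bash
python3 -c "
from h import *
go([407,86,210],39.5)
"
```

```text
now [410.7 156.4 325.2] xang 27.49 | d [-0.0363  0.061   0.1149] turn -12.01 | q [-45.  20.  26. 114. -12.  48. -75.] F [ 0.2 -0.8 -0.4] tilt [0.0036 0.0035] t 11.68 gap 59.9
```

>>> play_rows(targets=[-0.012, 0.02, 0.03, -4, -0.024, 0.04, 0.06, -8, -0.036, 0.061, 0.09, -12, -0.036, 0.061, 0.115, -12, -0.036, 0.061, 0.115, -12, -0.036, 0.061, 0.115, -12, -0.036, 0.061, 0.115, -12])

```text
clock: 12.27
ee_pos: [408.4, 86.0, 210.8]
ee_rot: [[0.772, 0.635, 0.005], [0.635, -0.772, 0.004], [0.007, 0.0, -1.0]]
force: [0.0, 0.8, 0.4]
finger_gap: 60.0
```

>>> play_rows(targets=[0, 0, 0, 0, 0, 0, 0, 0, 0, 0, 0, 0])

```text
clock: 12.52
ee_pos: [409.2, 86.8, 211.8]
ee_rot: [[0.772, 0.636, 0.008], [0.636, -0.772, 0.005], [0.009, 0.001, -1.0]]
force: [0.1, 0.7, -0.5]
finger_gap: 59.8
```

```bash
python3 -c "
from h import *
im,K,R,c=cam('wrist');cv2.imwrite('pics/w9b.png',cv2.resize(im[60:230,120:400],None,fx=2.8,fy=2.8,interpolation=cv2.INTER_CUBIC))
np.savez('w9.npz',K=K,R=R,c=c,im=im)
go([407,86,210],39.5)
"
```

```text
now [409.   86.7 211.6] xang 39.49 | d [-0.0019 -0.0007  0.0016] turn -0.01 | q [-29.  28.  16. 127. -17.  26. -50.] F [ 0.4 -0.1  0.6] tilt [0.0072 0.0046] t 12.57 gap 60.1
```

View pics/w9b.png

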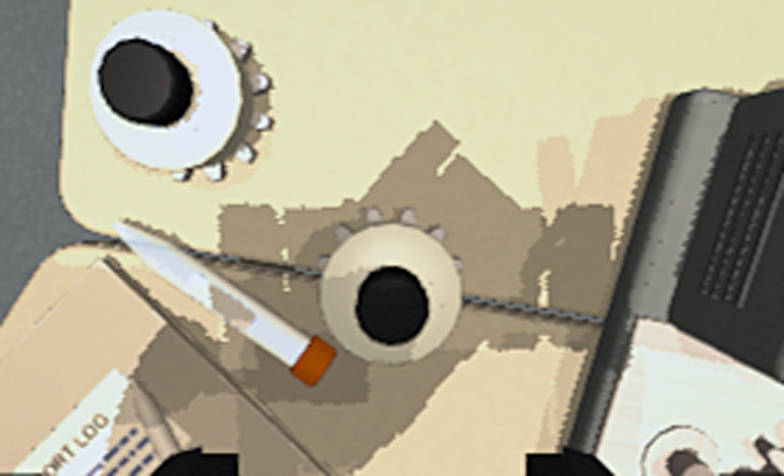

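```bash
python3 - <<'E'
from m import *
d=np.load('w9.npz');K,R,c,im=d['K'],d['R'],d['c'],d['im']
f=lambda u,v,z:ray((120+u/2.8-.3,60+v/2.8-.3),K,R,c,z)
ana("A",f,(392,307),[(342,230),(375,214),(407,214),(437,231),(324,261)])
print(f(391,294,59))
ana("B",f,(131,78),[(244,48),(263,82),(264,122),(247,151),(219,174),(182,174)])
print(f(167,92,59), f(392-36,307,90)-f(392+36,307,90))
E
```

```text
A knob [426.3  94.9  90. ] r 437.0
  tooth r 31.2 ang 83.7 mod30 23.7
  tooth r 30.2 ang 52.3 mod30 22.3
  tooth r 30.5 ang 24.6 mod30 24.6
  tooth r 30.7 ang -5.1 mod30 24.9
  tooth r 31.3 ang 114.2 mod30 24.2
  tooth phase 23.9 delta(jar yaw - mill) 12.0
[426.31159383  94.8049797   59.        ]
B knob [430.4 213.1  90. ] r 480.0
  tooth r 33.3 ang -11.2 mod30 18.8
  tooth r 34.2 ang -38.1 mod30 21.9
  tooth r 34.4 ang -66.0 mod30 24.0
  tooth r 33.0 ang -91.0 mod30 29.0
  tooth r 33.6 ang -119.3 mod30 0.7
  tooth r 31.7 ang -148.5 mod30 1.5
  tooth phase 26.2 delta(jar yaw - mill) 14.3
[431.64837588 209.54959289  59.        ] [-16.7056217   20.27166491   0.        ]
```

```bash
python3 -c "
from h import *
go([426.3,94.9,63],39.5)
"
```

```text
now [409.   86.7 211.6] xang 39.49 | d [0.0174 0.0045 0.1488] turn -0.01 | q [-29.  28.  16. 127. -17.  26. -50.] F [ 0.4 -0.1  0.6] tilt [0.0072 0.0046] t 12.57 gap 60.1
```

>>> play_rows(targets=[0.009, 0.002, 0.03, 0, 0.017, 0.0045, 0.06, 0, 0.017, 0.0045, 0.09, 0, 0.017, 0.0045, 0.11, 0, 0.017, 0.0045, 0.125, 0, 0.017, 0.0045, 0.135, 0, 0.017, 0.0045, 0.135, 0, 0.017, 0.0045, 0.135, 0])

```text
clock: 13.23
ee_pos: [425.9, 94.8, 76.8]
ee_rot: [[0.772, 0.636, 0.007], [0.636, -0.772, 0.005], [0.008, 0.001, -1.0]]
force: [0.4, 1.0, 0.3]
finger_gap: 60.0
```

```bash
python3 -c "
from h import *
im,K,R,c=cam('wrist');cv2.imwrite('pics/w10.png',im)
go([426.3,94.9,63],39.5)
im,K,R,c=cam('scene');cv2.imwrite('pics/s10.png',cv2.resize(im[120:320,180:380],None,fx=3,fy=3))
"
```

```text
now [426.2  94.8  77.2] xang 39.51 | d [ 0.     -0.      0.0142] turn 0.01 | q [-20.  45.   3. 130. -24.   5. -45.] F [-0.1  0.2 -0.2] tilt [0.0078 0.0047] t 13.28 gap 60.0
```

View pics/w10.png

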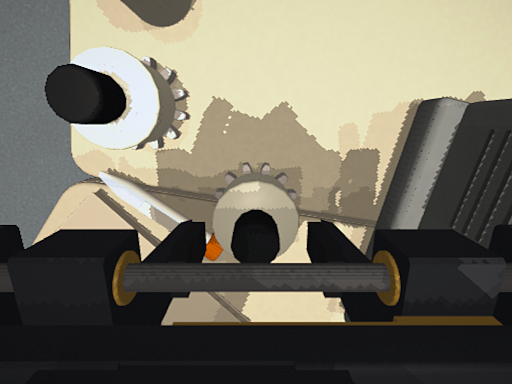

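View pics/s10.png

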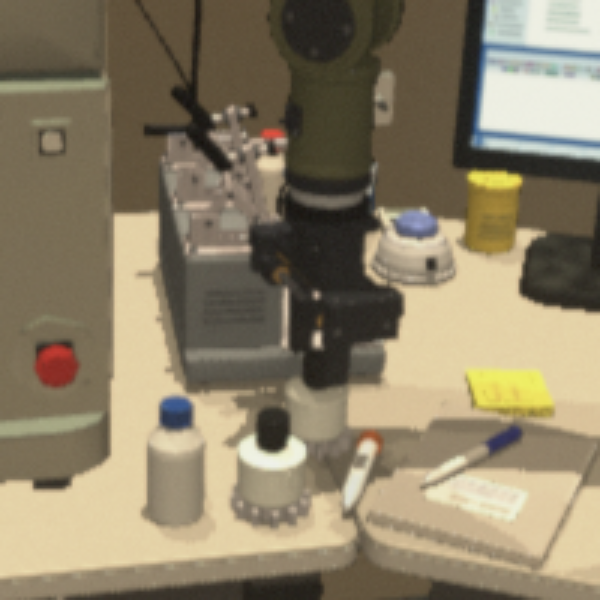

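>>> play_rows(targets=[0, 0, 0.004, 0, 0, 0, 0.007, 0, 0, 0, 0.007, 0])

```text
clock: 13.58
ee_pos: [426.6, 95.0, 70.5]
ee_rot: [[0.771, 0.636, 0.009], [0.636, -0.771, 0.005], [0.01, 0.002, -1.0]]
force: [-0.6, -0.8, 1.3]
finger_gap: 60.1
```

```bash
python3 -c "
from h import *
go([426.3,94.9,66],39.5)
print(env.read_state()['q'])
"
```

```text
now [426.6  95.   70.5] xang 39.52 | d [-0.0004 -0.0001  0.0045] turn 0.02 | q [-20.  46.   2. 130. -24.   4. -45.] F [-0.6 -0.8  1.3] tilt [0.0091 0.005 ] t 13.58 gap 60.1
[-19.91491869  45.84057813   2.26982457 129.67090662 -23.85918428
   4.29442707 -45.03124702]
```

>>> play_rows(targets=[0, 0, 0.003, 0, 0, 0, 0.004, 0, 0, 0, 0.004, 0])

```text
clock: 13.83
ee_pos: [426.5, 95.0, 66.3]
ee_rot: [[0.771, 0.636, 0.009], [0.636, -0.771, 0.005], [0.01, 0.002, -1.0]]
force: [1.1, 0.6, -0.5]
finger_gap: 60.2
```

>>> play_rows(targets=[0, 0, 0, 0, 0, 0, 0, 0, 0, 0, 0, 0, 0, 0, 0, 0, 0, 0, 0, 0, 0, 0, 0, 0, 0, 0, 0, 0, 0, 0, 0, 0], claw=0.026)

```text
clock: 14.5
ee_pos: [426.3, 95.3, 66.3]
ee_rot: [[0.771, 0.637, 0.008], [0.637, -0.771, 0.005], [0.01, 0.001, -1.0]]
force: [-1.1, 0.8, 0.7]
finger_gap: 26.8
```

```bash
python3 -c "
from h import *
go([426.3,94.9,66],39.5)
"
```

```text
now [426.3  95.3  66.3] xang 39.54 | d [-0.0002  0.0003  0.0003] turn 0.04 | q [-20.  46.   2. 130. -24.   4. -45.] F [-1.1  0.8  0.7] tilt [0.0081 0.0052] t 14.5 gap 26.8
```

>>> play_rows(targets=[0, 0, -0.006, 0, 0, 0, -0.015, 0, 0, 0, -0.03, 0, 0, 0, -0.05, 0, 0, 0, -0.08, 0, 0, 0, -0.11, 0, 0, 0, -0.12, 0, 0, 0, -0.12, 0])

```text
clock: 15.17
ee_pos: [426.5, 94.8, 189.1]
ee_rot: [[0.771, 0.636, 0.013], [0.636, -0.771, 0.007], [0.015, 0.003, -1.0]]
force: [0.1, 0.5, -4.1]
finger_gap: 27.3
```

```bash
python3 -c "
from h import *
im,K,R,c=cam('wrist');cv2.imwrite('pics/w11.png',im)
go(mw(-55,0,190),27.5)
go(mw(-55,0,190),27.5)
"
```

```text
now [425.7  94.8 187.6] xang 39.55 | d [-0.1032  0.2465 -0.0031] turn 12.05 | q [-28.  32.  15. 126. -20.  24. -48.] F [-0.4  0.4 -4.4] tilt [0.0109 0.0061] t 15.22 gap 27.1
now [425.7  94.8 187.6] xang 39.55 | d [-0.1032  0.2465 -0.0031] turn 12.05 | q [-28.  32.  15. 126. -20.  24. -48.] F [-0.4  0.4 -4.4] tilt [0.0109 0.0061] t 15.22 gap 27.1
```

View pics/w11.png

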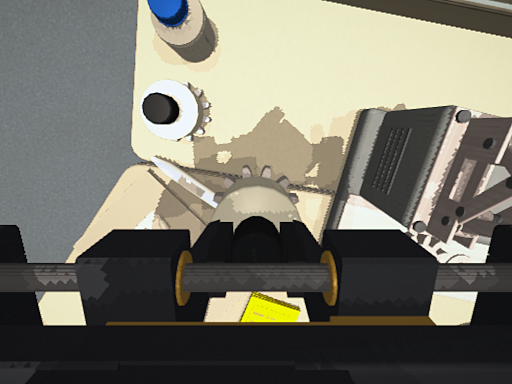

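```bash
python3 -c "
from h import *
go(mw(-90,200,190),27.5)
go(mw(-85,60,190),27.5)
"
```

```text
now [425.7  94.8 187.6] xang 39.55 | d [-0.0936  0.0437 -0.0034] turn 12.05 | q [-28.  32.  15. 126. -20.  24. -48.] F [-0.4  0.4 -4.4] tilt [0.0109 0.0061] t 15.22 gap 27.1
now [425.7  94.8 187.6] xang 39.55 | d [-0.1193  0.1814 -0.0034] turn 12.05 | q [-28.  32.  15. 126. -20.  24. -48.] F [-0.4  0.4 -4.4] tilt [0.0109 0.0061] t 15.22 gap 27.1
```

```bash
python3 -c "
from h import *
print(mw(-65,190,195),mw(-70,60,195))
go(mw(-65,190,195),27.5)
go(mw(-70,60,195),27.5)
"
```

```text
[408.11942993   3.91718353 195.        ] [ 462.4769545  -114.27866886  195.        ]
now [425.7  94.8 187.6] xang 39.55 | d [-0.0713  0.0589 -0.0081] turn 12.05 | q [-28.  32.  15. 126. -20.  24. -48.] F [-0.4  0.4 -4.4] tilt [0.0109 0.0061] t 15.22 gap 27.1
now [425.7  94.8 187.6] xang 39.55 | d [-0.1046  0.1847 -0.0083] turn 12.05 | q [-28.  32.  15. 126. -20.  24. -48.] F [-0.4  0.4 -4.4] tilt [0.0109 0.0061] t 15.22 gap 27.1
```

>>> play_rows(targets=[-0.024, 0.018, -0.003, 4, -0.048, 0.038, -0.006, 8, -0.071, 0.059, -0.008, 12, -0.079, 0.088, -0.008, 12, -0.086, 0.118, -0.008, 12, -0.094, 0.15, -0.008, 12, -0.105, 0.185, -0.008, 12, -0.105, 0.185, -0.008, 12, -0.105, 0.185, -0.008, 12])

```text
clock: 15.97
ee_pos: [461.9, -117.3, 193.6]
ee_rot: [[0.889, 0.458, 0.009], [0.458, -0.889, 0.005], [0.011, -0.0, -1.0]]
force: [-0.2, 0.9, -5.0]
finger_gap: 27.0
```

```bash
python3 -c "
from h import *
go(mw(-55,0,180),27)
"
```

```text
now [ 461.9 -117.3  193.6] xang 27.25 | d [0.0164 0.0577 0.0137] turn 0.25 | q [ -1.  34.  15. 119. -18.  29. -35.] F [-0.2  0.9 -5. ] tilt [0.0093 0.0052] t 15.97 gap 27.0
```

>>> play_rows(targets=[0, 0, 0, 0, 0, 0, 0, 0, 0, 0, 0, 0, 0, 0, 0, 0])

```text
clock: 16.3
ee_pos: [461.5, -116.1, 193.3]
ee_rot: [[0.888, 0.459, 0.008], [0.459, -0.888, 0.006], [0.01, -0.001, -1.0]]
force: [-0.4, 0.7, -4.5]
finger_gap: 27.2
```

```bash
python3 -c "
from h import *
im,K,R,c=cam('wrist');cv2.imwrite('pics/w12b.png',cv2.resize(im[40:230,120:400],None,fx=2.8,fy=2.8,interpolation=cv2.INTER_CUBIC))
np.savez('w12.npz',K=K,R=R,c=c,im=im)
go(mw(-55,0,180),27)
"
```

```text
now [ 461.7 -116.3  193.5] xang 27.35 | d [0.016  0.0587 0.0136] turn 0.35 | q [ -1.  34.  15. 119. -18.  29. -35.] F [-0.   0.1 -3.8] tilt [0.0087 0.0057] t 16.35 gap 27.5
```

View pics/w12b.png

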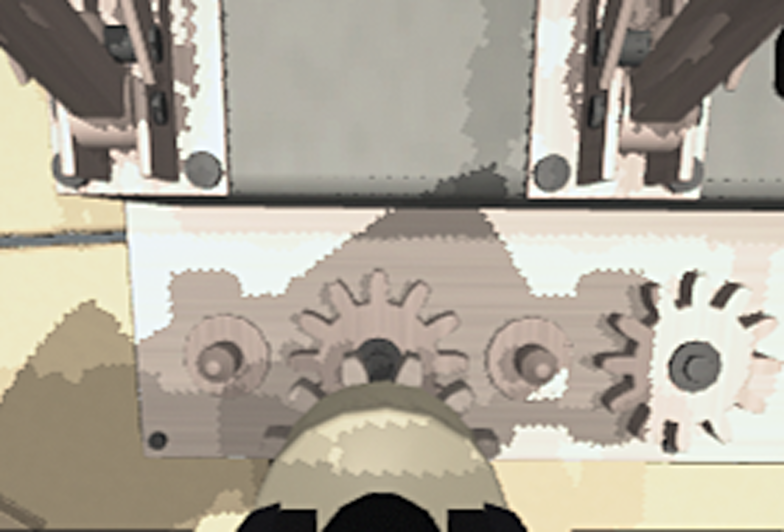

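```bash
python3 -c "
from h import *
d=np.load('w12.npz');K,R,c,im=d['K'],d['R'],d['c'],d['im']
f=lambda u,v,z:ray((120+u/2.8-.3,40+v/2.8-.3),K,R,c,z).round(1)
print('pin0',f(217,362,72),'seat0',f(226,357,48)); print('pin1',f(542,363,72),'seat1',f(528,356,48)); print('gear1',f(694,366,59)); print('gear0',f(379,358,59))
print(mw(-55,120,0),mw(-55,0,0),mw(-55,-60,0),mw(-55,60,0))
"
```

```text
pin0 [451.1 -54.6  72. ] seat0 [448.5 -54.   48. ]
pin1 [ 505.2 -159.8   72. ] seat1 [ 503.8 -160.    48. ]
gear1 [ 530.2 -215.5   59. ]
gear0 [ 477.6 -107.2   59. ]
[448.70783488 -53.98429645   0.        ] [ 503. -161.    0.] [ 530.14608256 -214.50785178    0.        ] [ 475.85391744 -107.49214822    0.        ]
```

```bash
sed -i 's/^MY=.*/MY=26.9; M1=np.array([503.8,-160.5])/' h.py; python3 -c "
from h import *
go(mw(-55,0,160),27.3)
"
```

```text
now [ 461.7 -116.3  193.5] xang 27.35 | d [0.0168 0.0587 0.0336] turn 0.05 | q [ -1.  34.  15. 119. -18.  29. -35.] F [-0.   0.1 -3.8] tilt [0.0087 0.0057] t 16.35 gap 27.5
```

>>> play_rows(targets=[0.006, 0.02, 0, 0, 0.012, 0.04, 0, 0, 0.017, 0.0585, 0.008, 0, 0.017, 0.0585, 0.02, 0, 0.017, 0.0585, 0.03, 0, 0.017, 0.0585, 0.033, 0, 0.017, 0.0585, 0.033, 0, 0.017, 0.0585, 0.033, 0, 0.017, 0.0585, 0.033, 0])

```text
clock: 17.1
ee_pos: [504.0, -159.8, 161.0]
ee_rot: [[0.888, 0.46, 0.009], [0.46, -0.888, 0.006], [0.011, -0.001, -1.0]]
force: [0.1, 0.2, -4.7]
finger_gap: 27.1
```

```bash
python3 -c "
from h import *
im,K,R,c=cam('wrist');cv2.imwrite('pics/w13.png',im)
go(mw(-55,0,140),27.3)
"
```

```text
now [ 504.1 -159.9  161.1] xang 27.38 | d [-0.0007  0.0004  0.0211] turn 0.08 | q [  5.  40.  14. 112. -19.  30. -31.] F [ 0.5 -0.6 -4.1] tilt [0.0095 0.0056] t 17.15 gap 27.3
```

View pics/w13.png

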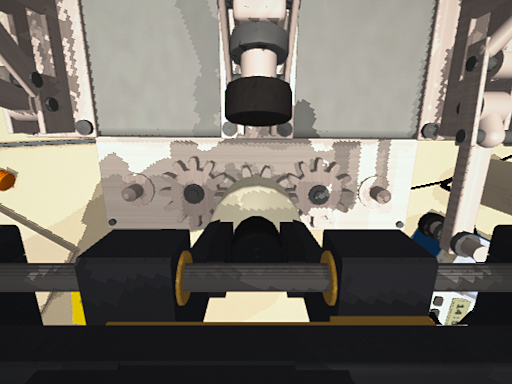

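>>> play_rows(targets=[-0.0005, 0.0005, 0.008, 0, -0.0005, 0.0005, 0.016, 0, -0.0005, 0.0005, 0.022, 0, -0.0005, 0.0005, 0.027, 0, -0.0005, 0.0005, 0.031, 0, -0.0005, 0.0005, 0.031, 0, -0.0005, 0.0005, 0.031, 0])

```text
clock: 17.73
ee_pos: [504.0, -160.5, 129.8]
ee_rot: [[0.888, 0.46, 0.009], [0.46, -0.888, 0.006], [0.011, -0.001, -1.0]]
force: [0.7, 1.0, -4.2]
finger_gap: 27.3
```

```bash
python3 -c "
from h import *
im,K,R,c=cam('wrist');cv2.imwrite('pics/w14b.png',cv2.resize(im[80:280,140:380],None,fx=3,fy=3,interpolation=cv2.INTER_CUBIC))
go(mw(-55,0,114.3),27.3)
"
```

```text
now [ 504.2 -160.6  130. ] xang 27.36 | d [-0.0005 -0.0003  0.0157] turn 0.06 | q [  6.  43.  12. 113. -20.  26. -30.] F [ 0.6 -1.1 -3.9] tilt [0.0095 0.0055] t 17.78 gap 26.9
```

View pics/w14b.png

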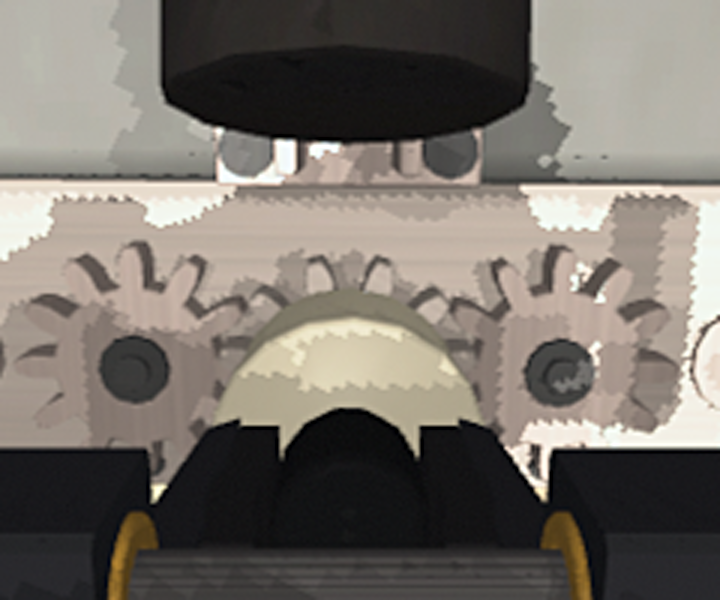

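>>> play_rows(targets=[0, 0, 0.002, 0, 0, 0, 0.004, 1, 0, 0, 0.006, -1, 0, 0, 0.007, 0, 0, 0, 0.007, 0])

```text
clock: 18.2
ee_pos: [504.2, -160.5, 122.8]
ee_rot: [[0.888, 0.459, 0.009], [0.459, -0.888, 0.006], [0.011, -0.001, -1.0]]
force: [0.3, 0.2, -4.4]
finger_gap: 27.0
```

>>> play_rows(targets=[0, 0, 0.002, 1, 0, 0, 0.004, -1, 0, 0, 0.006, 1, 0, 0, 0.007, 0, 0, 0, 0.007, 0])

```text
clock: 18.62
ee_pos: [504.0, -160.4, 115.5]
ee_rot: [[0.888, 0.46, 0.009], [0.46, -0.888, 0.006], [0.01, -0.001, -1.0]]
force: [-0.0, 0.2, -3.6]
finger_gap: 27.3
```

>>> play_rows(targets=[0, 0, 0.0005, 0, 0, 0, 0.001, 0, 0, 0, 0.0015, 0, 0, 0, 0.0015, 0])

```text
clock: 18.95
ee_pos: [504.2, -160.3, 114.4]
ee_rot: [[0.888, 0.46, 0.009], [0.46, -0.888, 0.006], [0.011, -0.001, -1.0]]
force: [-0.4, 0.5, -1.0]
finger_gap: 27.3
```

>>> play_rows(targets=[0, 0, 0, 0, 0, 0, 0, 0, 0, 0, 0, 0, 0, 0, 0, 0, 0, 0, 0, 0], claw=0.06)

```text
clock: 19.37
ee_pos: [504.3, -160.4, 114.5]
ee_rot: [[0.888, 0.46, 0.009], [0.46, -0.888, 0.006], [0.011, -0.001, -1.0]]
force: [-0.4, 0.1, 0.1]
finger_gap: 58.5
```

>>> play_rows(targets=[0, 0, -0.02, 0, 0, 0, -0.05, 0, 0, 0, -0.08, 0, -0.01, 0, -0.11, 0, -0.02, 0, -0.12, 0, -0.02, 0, -0.12, 0, -0.02, 0, -0.12, 0])

```text
clock: 19.95
ee_pos: [485.0, -170.4, 234.0]
ee_rot: [[0.888, 0.459, 0.01], [0.459, -0.889, 0.006], [0.011, -0.001, -1.0]]
force: [0.3, 0.6, 0.9]
finger_gap: 60.1
```

```bash
python3 -c "
from h import *
im,K,R,c=cam('wrist');cv2.imwrite('pics/w15b.png',cv2.resize(im[60:230,140:400],None,fx=3,fy=3,interpolation=cv2.INTER_CUBIC))
np.savez('w15.npz',K=K,R=R,c=c,im=im)
go(mw(-70,60,240),27.3)
"
```

```text
now [ 485.  -169.8  233.2] xang 27.36 | d [ 0.0065 -0.0597 -0.0066] turn 0.06 | q [  4.  33.  17. 110. -16.  39. -32.] F [ 0.3 -0.2 -0. ] tilt [0.0081 0.0067] t 20.0 gap 59.8
```

View pics/w15b.png

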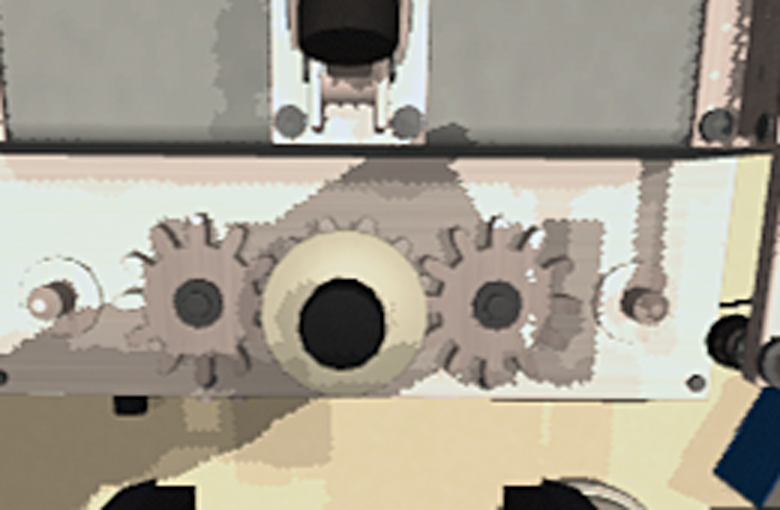

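```bash
python3 -c "
from h import *
go(mw(-65,190,240),27.3)
go([415,198,215],40)
"
```

```text
now [ 485.  -169.8  233.2] xang 27.36 | d [ 0.0126 -0.1897 -0.0062] turn 0.06 | q [  4.  33.  17. 110. -16.  39. -32.] F [ 0.3 -0.2 -0. ] tilt [0.0081 0.0067] t 20.0 gap 59.8
now [ 485.  -169.8  233.2] xang 27.36 | d [ 0.1067 -0.3588  0.0201] turn -12.64 | q [  4.  33.  17. 110. -16.  39. -32.] F [ 0.3 -0.2 -0. ] tilt [0.0081 0.0067] t 20.0 gap 59.8
```

>>> play_rows(targets=[0.003, -0.04, -0.003, 0, 0.006, -0.08, -0.006, 0, 0.009, -0.115, -0.006, 0, 0.01, -0.15, -0.006, 0, 0.013, -0.19, -0.006, 0, 0.035, -0.225, -0.006, 0, 0.055, -0.26, 0, -4, 0.075, -0.295, 0.006, -8, 0.09, -0.33, 0.013, -12.6, 0.107, -0.359, 0.02, -12.6])

```text
clock: 20.83
ee_pos: [413.2, 201.5, 213.1]
ee_rot: [[0.762, 0.647, 0.004], [0.647, -0.762, 0.006], [0.007, -0.002, -1.0]]
force: [0.4, -0.3, 0.2]
finger_gap: 60.0
```

>>> play_rows(targets=[0, 0, 0, 0, 0, 0, 0, 0, 0, 0, 0, 0, 0, 0, 0, 0])

```text
clock: 21.17
ee_pos: [413.0, 199.6, 212.6]
ee_rot: [[0.764, 0.645, 0.003], [0.645, -0.764, 0.004], [0.005, -0.001, -1.0]]
force: [-0.1, -0.2, -0.7]
finger_gap: 60.1
```

```bash
python3 -c "
from h import *
im,K,R,c=cam('wrist');cv2.imwrite('pics/w16b.png',cv2.resize(im[60:230,120:400],None,fx=2.8,fy=2.8,interpolation=cv2.INTER_CUBIC))
np.savez('w16.npz',K=K,R=R,c=c,im=im)
go([415,198,215],40)
"
```

```text
now [413.2 199.6 213. ] xang 40.16 | d [ 0.0003  0.0024 -0.002 ] turn 0.16 | q [-42.  31.  17. 120. -17.  31. -63.] F [ 0.5 -0.   0.7] tilt [0.0038 0.0048] t 21.22 gap 59.8
```

View pics/w16b.png

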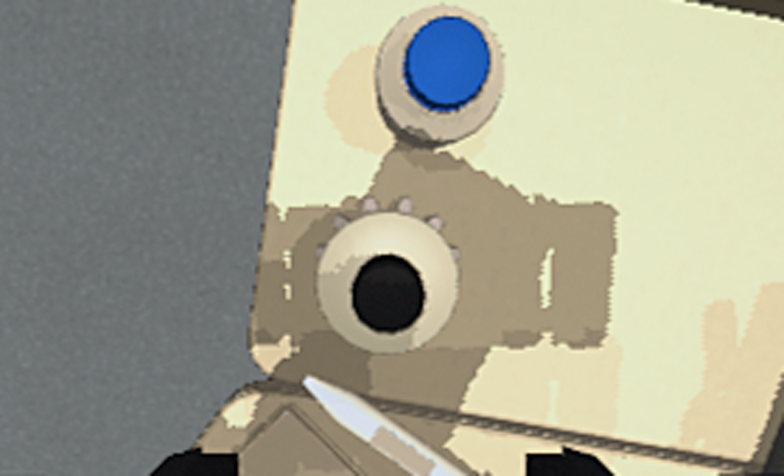

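```bash
python3 - <<'E'
from m import *
d=np.load('w16.npz');K,R,c,im=d['K'],d['R'],d['c'],d['im']
f=lambda u,v,z:ray((120+u/2.8-.3,60+v/2.8-.3),K,R,c,z)
ana("B",f,(388,294),[(340,219),(371,204),(404,204),(436,220),(319,250),(454,253)])
print(f(388,281,59),"bottle",f(448,62,104))
E
```

```text
B knob [432.1 212.   90. ] r 481.0
  tooth r 30.9 ang 84.0 mod30 24.0
  tooth r 29.8 ang 54.2 mod30 24.2
  tooth r 30.0 ang 25.2 mod30 25.2
  tooth r 31.2 ang -5.5 mod30 24.5
  tooth r 32.3 ang 115.3 mod30 25.3
  tooth r 31.7 ang -37.2 mod30 22.8
  tooth phase 24.3 delta(jar yaw - mill) 12.4
[432.51089196 212.07205913  59.        ] bottle [503.12767775 247.24634686 104.        ]
```

```bash
python3 -c "
from h import *
go([432.3,212,76],40.1)
"
```

```text
now [413.2 199.6 213. ] xang 40.16 | d [0.0217 0.003  0.1371] turn 0.06 | q [-42.  31.  17. 120. -17.  31. -63.] F [ 0.5 -0.   0.7] tilt [0.0038 0.0048] t 21.22 gap 59.8
```

>>> play_rows(targets=[0.011, 0.0015, 0.03, 0, 0.0217, 0.003, 0.06, 0, 0.0217, 0.003, 0.09, 0, 0.0217, 0.003, 0.11, 0, 0.0217, 0.003, 0.127, 0, 0.0217, 0.003, 0.137, 0, 0.0217, 0.003, 0.137, 0, 0.0217, 0.003, 0.137, 0])

```text
clock: 21.88
ee_pos: [432.6, 211.1, 76.3]
ee_rot: [[0.765, 0.644, 0.004], [0.644, -0.765, 0.004], [0.006, -0.001, -1.0]]
force: [0.5, -0.7, 0.4]
finger_gap: 59.7
```

```bash
python3 -c "
from h import *
im,K,R,c=cam('wrist');cv2.imwrite('pics/w17.png',im)
go([432.3,212,66],40.1)
"
```

```text
now [432.9 211.5  76.8] xang 40.09 | d [-0.0002 -0.0007  0.0108] turn -0.01 | q [-35.  46.   7. 122. -23.  12. -58.] F [ 0.7 -0.4 -0.5] tilt [0.0049 0.005 ] t 21.93 gap 59.8
```

View pics/w17.png

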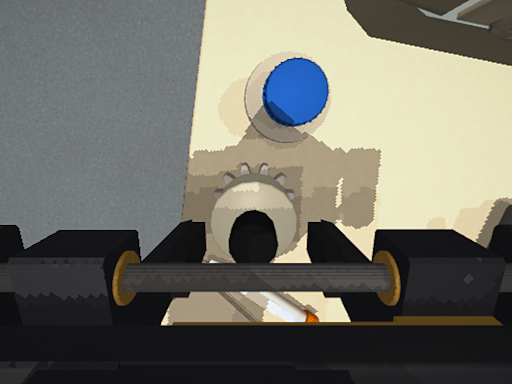

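>>> play_rows(targets=[0, -0.0005, 0.004, 0, 0, -0.0005, 0.008, 0, 0, -0.0005, 0.011, 0, 0, -0.0005, 0.011, 0, 0, -0.0005, 0.011, 0])

```text
clock: 22.35
ee_pos: [432.6, 212.0, 65.8]
ee_rot: [[0.765, 0.644, 0.005], [0.644, -0.765, 0.005], [0.007, -0.001, -1.0]]
force: [1.2, -0.4, 0.7]
finger_gap: 60.4
```

>>> play_rows(targets=[0, 0, 0, 0, 0, 0, 0, 0, 0, 0, 0, 0, 0, 0, 0, 0, 0, 0, 0, 0, 0, 0, 0, 0, 0, 0, 0, 0, 0, 0, 0, 0], claw=0.026)

```text
clock: 23.02
ee_pos: [432.2, 212.4, 65.9]
ee_rot: [[0.765, 0.644, 0.004], [0.644, -0.765, 0.005], [0.007, -0.001, -1.0]]
force: [-0.9, 1.2, 1.3]
finger_gap: 27.7
```

```bash
python3 -c "
from h import *
go([432.3,212,66],40.1)
"
```

```text
now [432.2 212.4  65.9] xang 40.13 | d [-0.0002  0.0003 -0.0001] turn 0.03 | q [-35.  47.   6. 122. -23.  11. -58.] F [-0.9  1.2  1.3] tilt [0.0043 0.0054] t 23.02 gap 27.7
```

>>> play_rows(targets=[0, 0, -0.006, 0, 0, 0, -0.015, 0, 0, 0, -0.03, 0, 0, 0, -0.05, 0, 0, 0, -0.08, 0, 0, 0, -0.11, 0, 0, 0, -0.12, 0, 0, 0, -0.12, 0])

```text
clock: 23.68
ee_pos: [433.1, 211.9, 188.7]
ee_rot: [[0.765, 0.644, 0.009], [0.644, -0.765, 0.008], [0.012, 0.0, -1.0]]
force: [1.9, 0.4, -5.8]
finger_gap: 26.9
```

```bash
python3 -c "
from h import *
go(mw(-65,190,195),28)
go(mw(-58,122,195),28)
"
```

```text
now [433.1 211.9 188.7] xang 40.09 | d [-0.1521  0.1432 -0.0081] turn 12.09 | q [-41.  35.  16. 118. -19.  29. -61.] F [ 1.9  0.4 -5.8] tilt [0.0093 0.0078] t 23.68 gap 26.9
now [433.1 211.9 188.7] xang 40.09 | d [-0.1608  0.211  -0.0082] turn 12.09 | q [-41.  35.  16. 118. -19.  29. -61.] F [ 1.9  0.4 -5.8] tilt [0.0093 0.0078] t 23.68 gap 26.9
```

>>> play_rows(targets=[-0.03, 0.02, -0.004, 3, -0.06, 0.045, -0.008, 6, -0.09, 0.075, -0.008, 9, -0.115, 0.1, -0.008, 12.4, -0.14, 0.125, -0.008, 12.4, -0.152, 0.145, -0.008, 12.4, -0.156, 0.175, -0.008, 12.4, -0.16, 0.21, -0.008, 12.4, -0.16, 0.21, -0.008, 12.4, -0.16, 0.21, -0.008, 12.4])

```text
clock: 24.52
ee_pos: [446.2, -54.2, 194.3]
ee_rot: [[0.888, 0.46, 0.009], [0.46, -0.888, 0.007], [0.011, -0.002, -1.0]]
force: [-0.3, 0.6, -4.7]
finger_gap: 27.1
```

>>> play_rows(targets=[0, 0, 0, 0, 0, 0, 0, 0, 0, 0, 0, 0])

```text
clock: 24.77
ee_pos: [445.3, -53.3, 193.9]
ee_rot: [[0.887, 0.462, 0.008], [0.462, -0.887, 0.007], [0.01, -0.003, -1.0]]
force: [-0.5, -0.1, -4.4]
finger_gap: 27.2
```

```bash
python3 -c "
from h import *
go(mw(-55,120,160),27.7)
im,K,R,c=cam('wrist');cv2.imwrite('pics/w18.png',im)
"
```

```text
now [445.3 -53.3 193.9] xang 27.5 | d [0.0033 0.0023 0.0339] turn -0.2 | q [ -8.  32.  14. 123. -18.  26. -43.] F [-0.5 -0.1 -4.4] tilt [0.0075 0.007 ] t 24.77 gap 27.2
```

View pics/w18.png

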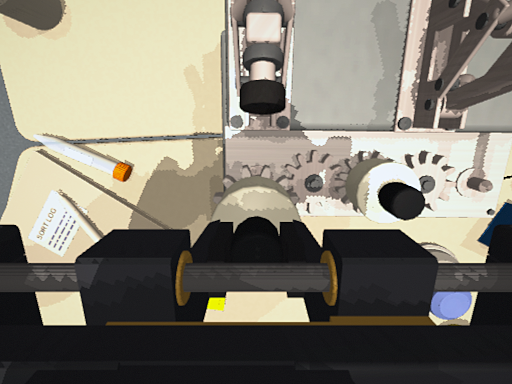

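>>> play_rows(targets=[0.0033, 0.0023, 0.008, 0, 0.0033, 0.0023, 0.018, 0, 0.0033, 0.0023, 0.028, 0, 0.0033, 0.0023, 0.036, 0, 0.0033, 0.0023, 0.044, 0, 0.0033, 0.0023, 0.044, 0, 0.0033, 0.0023, 0.044, 0, 0.0033, 0.0023, 0.044, 0])

```text
clock: 25.48
ee_pos: [450.0, -53.5, 150.2]
ee_rot: [[0.887, 0.462, 0.008], [0.462, -0.887, 0.007], [0.011, -0.002, -1.0]]
force: [-0.2, -0.7, -5.3]
finger_gap: 27.4
```

```bash
python3 -c "
from h import *
go(mw(-55,120,114),27.7)
"
```

```text
now [450.  -53.5 150.2] xang 27.5 | d [-0.0008 -0.0002  0.0362] turn -0.2 | q [ -5.  37.  10. 125. -20.  20. -41.] F [-0.2 -0.7 -5.3] tilt [0.0083 0.0069] t 25.48 gap 27.4
```

>>> play_rows(targets=[-0.0005, 0, 0.008, 0, -0.0005, 0, 0.015, 0, -0.0005, 0, 0.02, 0, -0.0005, 0, 0.023, 1, -0.0005, 0, 0.025, -1, -0.0005, 0, 0.027, 0, -0.0005, 0, 0.027, 0])

```text
clock: 26.07
ee_pos: [449.7, -53.5, 122.8]
ee_rot: [[0.887, 0.461, 0.008], [0.461, -0.887, 0.007], [0.01, -0.003, -1.0]]
force: [-0.2, 0.5, -5.7]
finger_gap: 27.2
```

>>> play_rows(targets=[0, 0, 0.002, 1, 0, 0, 0.004, -1, 0, 0, 0.006, 1, 0, 0, 0.007, 0, 0, 0, 0.007, 0])

```text
clock: 26.48
ee_pos: [449.7, -53.5, 115.6]
ee_rot: [[0.887, 0.462, 0.008], [0.462, -0.887, 0.007], [0.01, -0.003, -1.0]]
force: [0.8, 0.0, -5.0]
finger_gap: 27.1
```

>>> play_rows(targets=[0, 0, 0.0005, 0, 0, 0, 0.001, 0, 0, 0, 0.0015, 0, 0, 0, 0.0018, 0])

```text
clock: 26.82
ee_pos: [449.8, -53.4, 113.9]
ee_rot: [[0.887, 0.462, 0.008], [0.462, -0.887, 0.007], [0.01, -0.003, -1.0]]
force: [-0.4, 1.6, -0.4]
finger_gap: 26.9
```

Seated (force to ~0 at TCP 113.9, as expected). Release and rise.

>>> play_rows(targets=[0, 0, 0, 0, 0, 0, 0, 0, 0, 0, 0, 0, 0, 0, 0, 0, 0, 0, 0, 0], claw=0.06)

```text
clock: 27.23
ee_pos: [450.0, -53.5, 114.1]
ee_rot: [[0.887, 0.462, 0.008], [0.462, -0.887, 0.007], [0.011, -0.002, -1.0]]
force: [-0.6, -0.3, -0.1]
finger_gap: 58.2
```

>>> play_rows(targets=[0, 0, -0.02, 0, 0, 0, -0.05, 0, 0, 0, -0.08, 0, 0, 0, -0.12, 0, 0, 0.02, -0.16, 0, 0, 0.04, -0.19, 0, 0, 0.06, -0.2, 0, 0, 0.06, -0.2, 0, 0, 0.06, -0.2, 0, 0, 0.06, -0.2, 0])

```text
clock: 28.07
ee_pos: [474.8, -107.1, 312.9]
ee_rot: [[0.887, 0.462, 0.006], [0.462, -0.887, 0.008], [0.009, -0.005, -1.0]]
force: [0.2, 1.3, -0.6]
finger_gap: 60.0
```

```bash
python3 -c "
from h import *
im,K,R,c=cam('wrist');cv2.imwrite('pics/w19b.png',cv2.resize(im[60:230,120:400],None,fx=2.8,fy=2.8,interpolation=cv2.INTER_CUBIC))
np.savez('w19.npz',K=K,R=R,c=c,im=im)
go(mw(82,120,330),26.9)
"
```

```text
now [ 474.7 -106.8  312.7] xang 27.57 | d [ 0.1395 -0.0574 -0.0159] turn 0.67 | q [ -6.  24.  21. 108. -12.  49. -42.] F [0.5 0.  0.7] tilt [0.005  0.0084] t 28.12 gap 60.1
```

View pics/w19b.png

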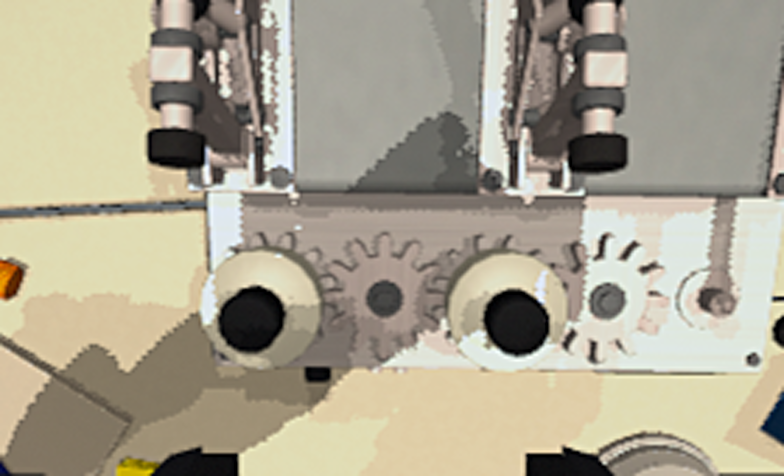

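```bash
python3 -c "
from h import *
d=np.load('w19.npz');K,R,c,im=d['K'],d['R'],d['c'],d['im']
f=lambda u,v,z:ray((120+u/2.8-.3,60+v/2.8-.3),K,R,c,z).round(1)
print(f(249,321,138),f(518,323,138),mw(-55,120,138),mw(-55,0,138))
h=im[60:230,120:400]
"
```

```text
[450.5 -53.9 138. ] [ 504.4 -158.9  138. ] [449.50783488 -53.48429645 138.        ] [ 503.8 -160.5  138. ]
```

```bash
python3 -c "
from h import *
go([571.8,8.6,325],26.9)
"
```

```text
now [ 474.7 -106.8  312.7] xang 27.57 | d [ 0.1396 -0.0574 -0.0109] turn 0.67 | q [ -6.  24.  21. 108. -12.  49. -42.] F [0.5 0.  0.7] tilt [0.005  0.0084] t 28.12 gap 60.1
```

>>> play_rows(targets=[0, 0, -0.015, 0, 0.03, -0.015, -0.015, 0, 0.06, -0.03, -0.015, 0.3, 0.09, -0.045, -0.015, 0.6, 0.12, -0.057, -0.015, 0.7, 0.14, -0.057, -0.013, 0.7, 0.14, -0.057, -0.011, 0.7, 0.14, -0.057, -0.011, 0.7, 0.14, -0.057, -0.011, 0.7, 0.14, -0.057, -0.011, 0.7], claw=0.05)

```text
clock: 28.95
ee_pos: [571.0, 7.5, 324.7]
ee_rot: [[0.893, 0.45, 0.003], [0.45, -0.893, 0.008], [0.006, -0.006, -1.0]]
force: [-1.0, -1.2, 1.7]
finger_gap: 50.1
```

```bash
python3 -c "
from h import *
im,K,R,c=cam('wrist');cv2.imwrite('pics/w20.png',im)
go([572.3,8.7,228],26.9)
"
```

```text
now [571.3   7.4 325. ] xang 26.76 | d [ 0.0008 -0.0002  0.097 ] turn -0.14 | q [-17.  31.  21.  94. -13.  58. -56.] F [-0.4  0.9  0.5] tilt [0.0038 0.008 ] t 29.0 gap 50.0
```

View pics/w20.png

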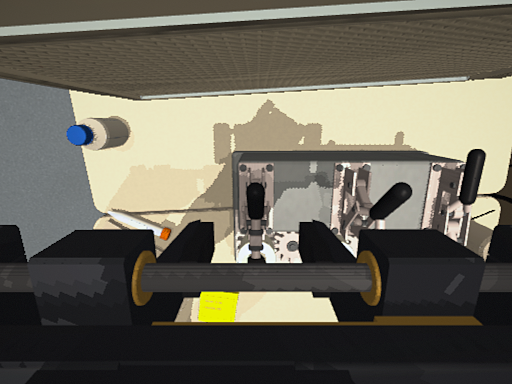

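>>> play_rows(targets=[0.001, 0, 0.02, 0, 0.001, 0, 0.045, 0, 0.001, 0, 0.07, 0, 0.001, 0, 0.09, 0, 0.001, 0, 0.097, 0, 0.001, 0, 0.097, 0, 0.001, 0, 0.097, 0])

```text
clock: 29.58
ee_pos: [572.8, 8.1, 228.8]
ee_rot: [[0.893, 0.45, 0.005], [0.449, -0.893, 0.008], [0.008, -0.005, -1.0]]
force: [-0.0, -0.4, 0.9]
finger_gap: 50.5
```

>>> play_rows(targets=[0, 0, 0, 0, 0, 0, 0, 0, 0, 0, 0, 0, 0, 0, 0, 0, 0, 0, 0, 0, 0, 0, 0, 0, 0, 0, 0, 0, 0, 0, 0, 0], claw=0.012)

```text
clock: 30.25
ee_pos: [572.5, 9.3, 229.0]
ee_rot: [[0.893, 0.45, 0.004], [0.45, -0.893, 0.01], [0.008, -0.007, -1.0]]
force: [-2.2, 3.2, 5.7]
finger_gap: 14.4
```

```bash
python3 -c "
from h import *
go(mw(82,120,228),26.9)
"
```

```text
now [572.5   9.3 229. ] xang 26.76 | d [-0.0011  0.0004  0.001 ] turn -0.14 | q [-16.  37.  18. 101. -16.  44. -53.] F [-2.2  3.2  5.7] tilt [0.0041 0.0095] t 30.25 gap 14.4
```

>>> play_rows(targets=[0.003, 0, 0.002, 0, 0.005, 0, 0.005, 0, 0.007, 0, 0.012, 0, 0.009, 0, 0.019, 0, 0.01, 0, 0.027, 0, 0.01, 0, 0.035, 0, 0.01, 0, 0.044, 0, 0.012, 0, 0.052, 0, 0.013, 0, 0.06, 0, 0.014, 0, 0.066, 0])

```text
clock: 31.08
ee_pos: [585.4, 16.1, 162.0]
ee_rot: [[0.893, 0.45, 0.004], [0.45, -0.893, 0.009], [0.007, -0.006, -1.0]]
force: [-2.7, 0.9, 0.8]
finger_gap: 14.3
```

```bash
python3 -c "
from h import *
go(mw(97,120,158),26.9)
"
```

```text
now [585.4  16.1 162. ] xang 26.76 | d [-0.0007  0.0006  0.004 ] turn -0.14 | q [-15.  43.  15. 102. -18.  37. -52.] F [-2.7  0.9  0.8] tilt [0.0037 0.0091] t 31.08 gap 14.3
```

>>> play_rows(targets=[0, 0, 0.002, 0, 0, 0, 0.0035, 0, 0, 0, 0.0045, 0, 0, 0, 0.0045, 0])

```text
clock: 31.42
ee_pos: [586.1, 16.4, 157.6]
ee_rot: [[0.893, 0.451, 0.005], [0.45, -0.893, 0.009], [0.009, -0.006, -1.0]]
force: [0.2, 1.4, 0.3]
finger_gap: 14.5
```

>>> play_rows(targets=[0, 0, 0, 0, 0, 0, 0, 0, 0, 0, 0, 0, 0, 0, 0, 0, 0, 0, 0, 0], claw=0.05)

```text
clock: 31.83
ee_pos: [586.3, 16.2, 157.8]
ee_rot: [[0.893, 0.45, 0.006], [0.45, -0.893, 0.009], [0.009, -0.006, -1.0]]
force: [0.3, 0.7, -0.7]
finger_gap: 45.5
```

>>> play_rows(targets=[0, 0, -0.02, 0, 0, 0, -0.05, 0, 0, 0, -0.085, 0, 0, 0, -0.12, 0, 0, 0, -0.155, 0, 0, 0, -0.167, 0, 0, 0, -0.167, 0, 0, 0, -0.167, 0])

```text
clock: 32.5
ee_pos: [585.3, 14.7, 325.0]
ee_rot: [[0.893, 0.45, 0.007], [0.45, -0.893, 0.009], [0.01, -0.005, -1.0]]
force: [-0.9, -0.5, -1.0]
finger_gap: 50.1
```

```bash
python3 -c "
from h import *
go([626.8,-98.9,325],26.9)
im,K,R,c=cam('wrist');cv2.imwrite('pics/w21.png',im)
for p in((255,185),): print(ray(p,K,R,c,180),mw(119,120,180))
"
```

```text
now [585.3  14.7 325. ] xang 26.76 | d [-0.0141  0.1201 -0.0008] turn -0.14 | q [-18.  32.  21.  92. -13.  59. -56.] F [-0.9 -0.5 -1. ] tilt [0.0066 0.0095] t 32.5 gap 50.1
[581.92808066  14.34917014 180.        ] [604.68060503  25.23934297 180.        ]
```

View pics/w21.png

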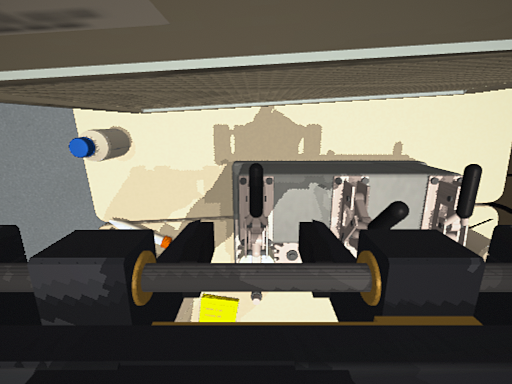

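>>> play_rows(targets=[-0.005, 0.03, 0, 0, -0.009, 0.06, 0, 0, -0.013, 0.09, 0, 0, -0.014, 0.12, 0, 0, -0.014, 0.12, 0, 0, -0.014, 0.12, 0, 0, -0.014, 0.12, 0, 0])

```text
clock: 33.13
ee_pos: [625.3, -97.5, 321.0]
ee_rot: [[0.893, 0.451, 0.0], [0.451, -0.893, 0.011], [0.005, -0.01, -1.0]]
force: [-0.1, 0.4, 0.1]
finger_gap: 49.9
```

```bash
python3 -c "
from h import *
im,K,R,c=cam('wrist');cv2.imwrite('pics/w22.png',im)
go([627.2,-98.2,228],26.9)
"
```

```text
now [625.5 -96.8 321.4] xang 26.87 | d [0.0003 0.0029 0.0934] turn -0.03 | q [ -6.  37.  20.  83. -14.  63. -46.] F [ 0.4  0.9 -0.5] tilt [0.0011 0.0111] t 33.18 gap 49.9
```

View pics/w22.png

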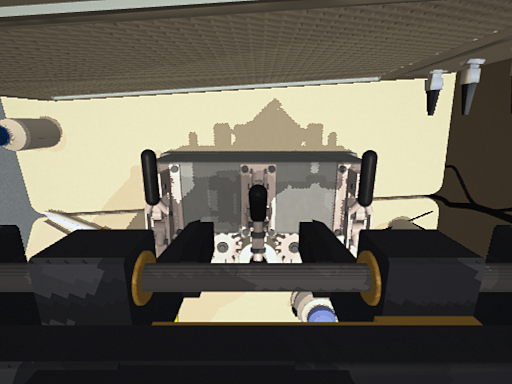

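>>> play_rows(targets=[0.001, 0.001, 0.02, 0, 0.001, 0.002, 0.045, 0, 0.001, 0.002, 0.07, 0, 0.001, 0.002, 0.088, 0, 0.001, 0.002, 0.094, 0, 0.001, 0.002, 0.094, 0, 0.001, 0.002, 0.094, 0])

```text
clock: 33.77
ee_pos: [627.7, -96.3, 228.0]
ee_rot: [[0.891, 0.453, 0.002], [0.453, -0.891, 0.011], [0.007, -0.009, -1.0]]
force: [0.8, 0.2, 0.2]
finger_gap: 50.1
```

>>> play_rows(targets=[0, 0, 0, 0, 0, 0, 0, 0, 0, 0, 0, 0, 0, 0, 0, 0, 0, 0, 0, 0, 0, 0, 0, 0, 0, 0, 0, 0, 0, 0, 0, 0], claw=0.012)

```text
clock: 34.43
ee_pos: [628.1, -96.7, 228.3]
ee_rot: [[0.892, 0.453, 0.003], [0.453, -0.892, 0.011], [0.007, -0.008, -1.0]]
force: [0.8, -1.0, 1.7]
finger_gap: 14.3
```

>>> play_rows(targets=[0.003, 0, 0.002, 0, 0.005, 0, 0.005, 0, 0.007, 0, 0.012, 0, 0.009, 0, 0.019, 0, 0.01, 0, 0.027, 0, 0.01, 0, 0.035, 0, 0.01, 0, 0.044, 0, 0.012, 0, 0.052, 0, 0.013, 0, 0.06, 0, 0.014, 0, 0.066, 0])

```text
clock: 35.27
ee_pos: [641.3, -89.9, 161.4]
ee_rot: [[0.892, 0.453, 0.003], [0.453, -0.892, 0.01], [0.008, -0.007, -1.0]]
force: [0.4, -2.9, 1.9]
finger_gap: 13.3
```

```bash
python3 -c "
from h import *
go(mw(97,0,158),26.9)
"
```

```text
now [641.3 -89.9 161.4] xang 26.92 | d [-0.0026  0.0008  0.0034] turn 0.02 | q [ -4.  47.  16.  91. -18.  44. -43.] F [ 0.4 -2.9  1.9] tilt [0.0035 0.0101] t 35.27 gap 13.3
```

>>> play_rows(targets=[0, 0, 0.002, 0, 0, 0, 0.003, 0, 0, 0, 0.004, 0, 0, 0, 0.004, 0])

```text
clock: 35.6
ee_pos: [641.9, -89.7, 157.6]
ee_rot: [[0.892, 0.453, 0.005], [0.453, -0.891, 0.01], [0.009, -0.007, -1.0]]
force: [1.6, -1.7, 0.9]
finger_gap: 13.4
```

>>> play_rows(targets=[0, 0, 0, 0, 0, 0, 0, 0, 0, 0, 0, 0, 0, 0, 0, 0, 0, 0, 0, 0], claw=0.05)

```text
clock: 36.02
ee_pos: [641.8, -89.2, 157.6]
ee_rot: [[0.891, 0.453, 0.005], [0.453, -0.891, 0.011], [0.009, -0.008, -1.0]]
force: [0.3, 0.4, -0.5]
finger_gap: 44.5
```

>>> play_rows(targets=[0, 0, -0.02, 0, 0, 0, -0.05, 0, 0, 0, -0.085, 0, 0, 0, -0.12, 0, 0, 0, -0.155, 0, 0, 0, -0.167, 0, 0, 0, -0.167, 0, 0, 0, -0.167, 0])

```text
clock: 36.68
ee_pos: [640.9, -90.8, 324.6]
ee_rot: [[0.891, 0.453, 0.005], [0.453, -0.891, 0.011], [0.01, -0.008, -1.0]]
force: [0.1, 1.2, -0.1]
finger_gap: 50.0
```

```bash
python3 -c "
from h import *
im,K,R,c=cam('wrist');cv2.imwrite('pics/w23.png',im)
go(mw(-90,30,320),26.9)
"
```

```text
now [640.3 -90.5 323.3] xang 26.96 | d [-0.1884 -0.0295  0.0022] turn 0.06 | q [ -6.  38.  20.  80. -14.  65. -47.] F [ 1.2  0.1 -0.5] tilt [0.0023 0.0116] t 36.73 gap 49.7
```

View pics/w23.png

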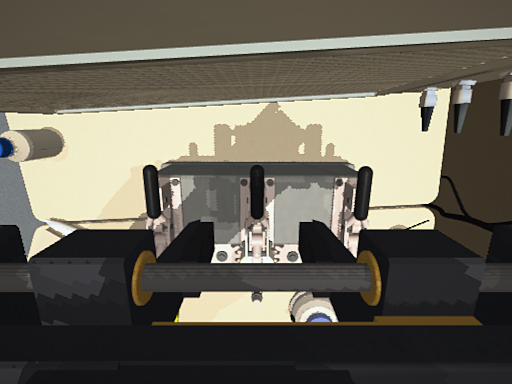

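>>> play_rows(targets=[-0.035, -0.005, 0, 0, -0.07, -0.01, 0, 0, -0.105, -0.015, 0, 0, -0.14, -0.02, 0, 0, -0.17, -0.025, 0, 0, -0.2, -0.03, 0, 0, -0.2, -0.03, 0, 0, -0.2, -0.03, 0, 0, -0.2, -0.03, 0, 0])

```text
clock: 37.48
ee_pos: [448.6, -153.8, 321.2]
ee_rot: [[0.891, 0.454, 0.001], [0.454, -0.891, 0.012], [0.006, -0.011, -1.0]]
force: [0.3, 0.7, -0.2]
finger_gap: 50.1
```

```bash
python3 -c "
from h import *
im,K,R,c=cam('wrist');cv2.imwrite('pics/w24.png',cv2.resize(im[0:230,100:412],None,fx=2.5,fy=2.5,interpolation=cv2.INTER_CUBIC))
im,K,R,c=cam('scene');cv2.imwrite('pics/s24.png',cv2.resize(im[130:270,200:340],None,fx=4.2,fy=4.2,interpolation=cv2.INTER_CUBIC))
go(mw(-90,30,320),26.9)
"
```

```text
now [ 449.4 -153.7  321.4] xang 27.07 | d [0.0104 0.0008 0.0014] turn 0.17 | q [ -0.  23.  21. 109. -11.  50. -37.] F [ 0.3 -0.7  0.2] tilt [0.0014 0.0119] t 37.58 gap 50.1
```

View pics/w24.png

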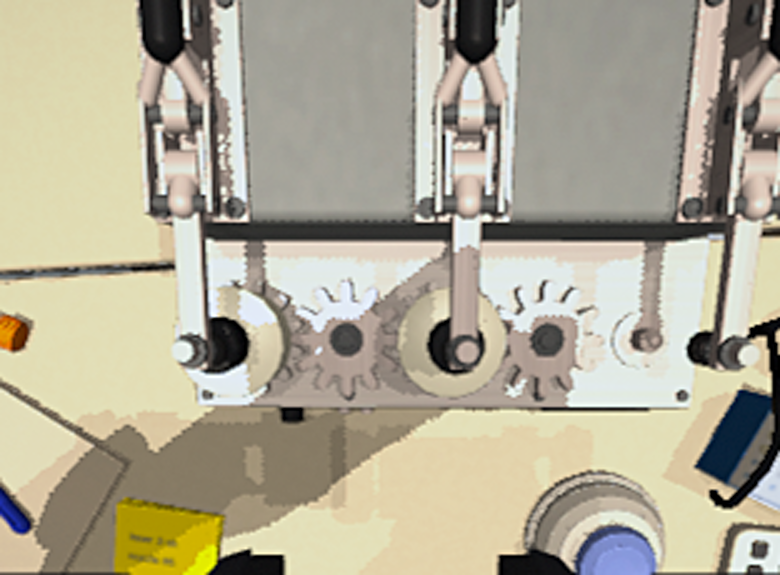

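View pics/s24.png

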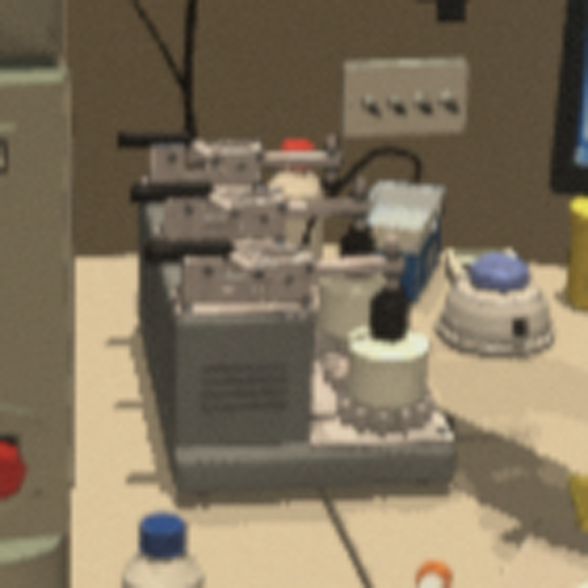

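```bash
python3 -c "
from h import *
a=cv2.imread('pics/scene0.png');b,_,_,_=cam('scene')
ga=cv2.cvtColor(a,6).astype(np.float32);gb=cv2.cvtColor(b,6).astype(np.float32)
for n,(x0,x1,y0,y1) in dict(h0=(233,256,183,196),h1=(229,250,170,183),h2=(226,246,158,170)).items():
  s,_=cv2.phaseCorrelate(ga[y0:y1,x0:x1],gb[y0:y1,x0:x1]); 
  r=cv2.matchTemplate(gb[y0-4:y1+4,x0-4:x1+4],ga[y0:y1,x0:x1],cv2.TM_CCOEFF_NORMED); m=np.unravel_index(r.argmax(),r.shape); print(n,np.round(s,2),'best dy,dx',m[0]-4,m[1]-4,r.max().round(3))
  for k in (3,4,5): print(r[k,4].round(3),end=' ')
t,_,_,_=cam('top'); cv2.imwrite('pics/t25.png',t)
print(env.read_state()['force'])
"
```

```text
h0 [0.27 0.47] best dy,dx 0 0 0.969
0.742 0.969 0.869 h1 [0.13 0.65] best dy,dx 0 0 0.969
0.729 0.969 0.877 h2 [ 0.22 -0.01] best dy,dx 0 0 0.997
0.815 0.997 0.832 [ 0.38830613 -0.21475834 -0.20167335]
```

View pics/t25.png

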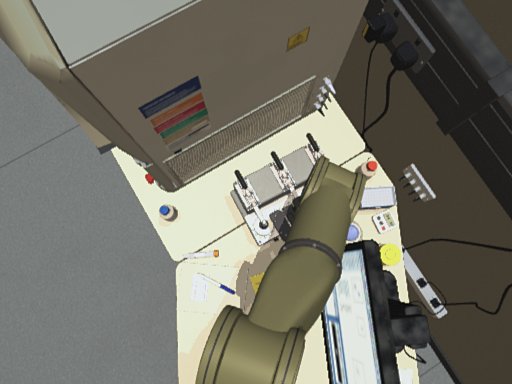

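```bash
python3 -c "
from h import *
print(env.sign_off()); print(env.read_state()['clock'])"
```

```text
the job is handed in; nothing more can be done
None
the job is handed in; nothing more can be done
```

The mill is loaded and handed in. Both jars on the bench (there was no third) are seated, one on station 0 and one on station 1. I raised the left and middle clamps for them and locked both again. The right clamp stayed locked over empty station 2.

**Jars:** Each went down with the wrist force changing only at the expected home height. The camera then put their knobs about 1–2 mm from the station axes.

**Grip force:** I could not measure this. I set the fingers to close to 26 mm on the 28 mm knobs, and they stopped at about 27 mm.

**Clamps:** All three handles are back within about half a pixel of where they were locked at the start.

**Bench and time:** The bottle looks unmoved. The mixer is partly hidden in the last top view, but it looks in place in the scene view. The arm stood clear with about zero contact force, and the run took about 38 s. None of the final checks failed.

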